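Clear and repack the first-aid corner

TASK

Tidy the first-aid corner: push every empty plaster dispenser (the flat plastic cases) through the sprung flap of the recycling box so that it drops inside and the flap closes again, and pack all the medicine cartons upright in the rack in a single row, drawing the sliding stop back to make room and finally pushing it snug, so that no gap is left from the end wall through the cartons to the stop. The cartons stand on the rack's floor side by side, broad faces together, in any order; leave the other things on the table where they are.

Things in the scene. Friction and masses are not known exactly. Their poses are not given: they have to be found in the camera images.
- bin: fixed white and clear plastic recycling box, 130 mm wide, its front part (x = -100 to 0) a flat-topped feeding ledge 130 mm high, its rear part (x = 14 to 180) 180 mm high. Origin: table level, under the middle of the ledge's inner end; +x is the pushing-in direction, z up. The flapped upper front wall stands 14 mm past the ledge's end (x = 14 mm). Inside: x = -95 to 175 mm, also under the ledge, floor at z = 6 mm. What goes over the ledge's end drops inside
- sill (a point): middle of the end of the ledge's top, 14 mm before the flap, 130 mm above the table; axes as the box. The grey ledge reaches 100 mm from here to -x and is 130 mm wide, with two 4 mm high guide strips along it, 52 mm apart inside. The opening beyond is 72 mm wide and 42 mm high; the box's top is 50 mm above this point
- flap (a joint): aluminium flap of the recycling box, 68 mm wide and 38 mm tall, hinged along its top edge and sprung shut; radians, 0 shut, growing as its foot swings into the box, 1.5 at most. It takes about 0.3 N at its foot to start it and about 1 N to hold it open, and it closes by itself
- rack: fixed white upright rack: a channel 66 mm wide inside, floor 6 mm above the table, side lips 5 mm thick reaching 18 mm above the table, end wall 65 mm high and 6 mm thick. Origin: table level, middle of the end wall's inner face; y runs along the row away from the end wall, x across the channel, z up; the floor reaches to y = 190 mm
- stop (a joint): sliding stop of the rack: a grey upright plate 62 mm wide, 10 mm thick, top 71 mm above the table, that slides along the row with about 1.5 N of friction and stays where it is left; value: clear distance in m from the end wall's inner face to the stop's facing face, 0 to 0.172
- stop_face (a point): middle of the foot of the stop's face that looks to the end wall, 6 mm above the table; axes as the rack; the plate extends 10 mm from here to +y and 65 mm up
- cup: blue ceramic cup, 72 mm across, 75 mm tall, not part of the job; origin: centre of its underside
- pill_case: clear pill case, 35 by 85 by 16 mm, not part of the job; origin: centre of its underside
- tin: round aluminium screw-top tin, 41 mm across, 22 mm tall, not part of the job; origin: centre of its underside
- tweezers: steel tweezers lying flat, 114 mm long, not part of the job; origin: centre of the underside
- bandage: upright grey bandage roll, 44 mm across, 50 mm tall, not part of the job; origin: centre of its underside
- carton1: paper-covered medicine carton standing upright, 56 mm wide (x), 26 mm thick (y), 66 mm tall (z), 70 g; may be absent; origin: centre of its underside
- carton2: paper-covered medicine carton standing upright, 56 mm wide (x), 30 mm thick (y), 71 mm tall (z), 70 g; may be absent; origin: centre of its underside
- carton3: paper-covered medicine carton standing upright, 56 mm wide (x), 34 mm thick (y), 76 mm tall (z), 70 g; may be absent; origin: centre of its underside
- carton4: paper-covered medicine carton standing upright, 56 mm wide (x), 28 mm thick (y), 68 mm tall (z), 70 g; may be absent; origin: centre of its underside
- dispenser1: empty plaster dispenser, a flat white plastic case with a dark thumb slot, lying flat, 60 mm long (x), 38 mm wide (y), 20 mm thick (z), 40 g, of slippery smooth plastic (friction about 0.35); may be absent; origin: centre of its underside
- dispenser2: empty plaster dispenser, a flat white plastic case with a dark thumb slot, lying flat, 60 mm long (x), 38 mm wide (y), 20 mm thick (z), 40 g, of slippery smooth plastic (friction about 0.35); may be absent; origin: centre of its underside
- dispenser3: empty plaster dispenser, a flat white plastic case with a dark thumb slot, lying flat, 60 mm long (x), 38 mm wide (y), 20 mm thick (z), 40 g, of slippery smooth plastic (friction about 0.35); may be absent; origin: centre of its underside
Mind the look-alikes: they are no part of the job. Leave any pink, turquoise or yellow look-alike of the carton3 alone.

How it is judged:
At the end, for the whole second after the job is handed in: Dispensers at rest in the recycling box, flap shut (0.15 rad); cartons upright (7 deg) on the rack floor, faces across the row (11 deg), within 12 mm of mid-channel; gaps at end wall and stop under 5 mm, neighbours' centres at most 6 mm farther apart than touching (x of dispenser1 in the frame of bin between -0.1 and 0.178 m and y of dispenser1 in the frame of bin between -0.065 and 0.065 m and z of each of dispenser1, dispenser2, dispenser3 in the frame of bin below 0.122 m and linear speed of each of dispenser1, dispenser2, dispenser3 below 0.03 m/s and x of dispenser2 in the frame of bin between -0.1 and 0.178 m and y of dispenser2 in the frame of bin between -0.065 and 0.065 m and x of dispenser3 in the frame of bin between -0.1 and 0.178 m and y of dispenser3 in the frame of bin between -0.065 and 0.065 m and angle between each of carton1, carton2, carton3, carton4's own z axis and vertical below 0.12 rad and angle between the y axis of each of carton1, carton2, carton3, carton4 and the y axis of rack, either way round below 0.2 rad and x of carton1 in the frame of rack between -0.012 and 0.012 m and z of carton1 in the frame of rack between 0.002 and 0.012 m and y of carton1 in the frame of rack above 0.009 m and linear speed of each of carton1, carton2, carton3, carton4 below 0.02 m/s and (horizontal distance between carton1 and carton2 below 0.034 m or horizontal distance between carton1 and carton3 below 0.036 m or horizontal distance between carton1 and carton4 below 0.033 m) and x of carton2 in the frame of rack between -0.012 and 0.012 m and z of carton2 in the frame of rack between 0.002 and 0.012 m and y of carton2 in the frame of rack above 0.011 m and (horizontal distance between carton2 and carton1 below 0.034 m or horizontal distance between carton2 and carton3 below 0.038 m or horizontal distance between carton2 and carton4 below 0.035 m) and x of carton3 in the frame of rack between -0.012 and 0.012 m and z of carton3 in the frame of rack between 0.002 and 0.012 m and y of carton3 in the frame of rack above 0.013 m and (horizontal distance between carton3 and carton1 below 0.036 m or horizontal distance between carton3 and carton2 below 0.038 m or horizontal distance between carton3 and carton4 below 0.037 m) and x of carton4 in the frame of rack between -0.012 and 0.012 m and z of carton4 in the frame of rack between 0.002 and 0.012 m and y of carton4 in the frame of rack above 0.01 m and (horizontal distance between carton4 and carton1 below 0.033 m or horizontal distance between carton4 and carton2 below 0.035 m or horizontal distance between carton4 and carton3 below 0.037 m) and (y of carton1 in the frame of rack below 0.018 m or y of carton2 in the frame of rack below 0.02 m or y of carton3 in the frame of rack below 0.022 m or y of carton4 in the frame of rack below 0.019 m) and (y of carton1 in the frame of stop_face above -0.018 m or y of carton2 in the frame of stop_face above -0.02 m or y of carton3 in the frame of stop_face above -0.022 m or y of carton4 in the frame of stop_face above -0.019 m) and value of joint flap below 0.15 rad and value of joint stop below 0.13 m).
It fails at once if the cup is moved by more than 4 cm (distance of cup from where it was at the start of the episode above 0.04 m).
It fails at once if the pill case is moved by more than 4 cm (distance of pill_case from where it was at the start of the episode above 0.04 m).
It fails at once if the tin is moved by more than 4 cm (distance of tin from where it was at the start of the episode above 0.04 m).
It fails at once if the tweezers is moved by more than 4 cm (distance of tweezers from where it was at the start of the episode above 0.04 m).
It fails at once if the bandage is moved by more than 4 cm (distance of bandage from where it was at the start of the episode above 0.04 m).
Of dispenser1, dispenser2, dispenser3 only 2 to 3 are there at a start; the rules pass over those that are not, and their reading is None.
Of carton1, carton2, carton3, carton4 only 3 to 4 are there at a start; the rules pass over those that are not, and their reading is None.
At some moment in a run one of dispenser1, dispenser2, dispenser3 may be knocked a few centimetres aside while the robot is not near it.
It also fails if it takes over 210 s, if anything falls off the work surface, if the arm or the gripper's body presses on something with over 40 N, if the wrist force passes 120 N, or if a joint passes its speed limit or range.

ROBOT

A 6-joint arm with a two-finger parallel gripper is mounted at the origin on the work surface. World frame = base frame: x ahead of the robot, y to its left, z up, the work surface at z = 0. Lengths are in m, angles in rad, forces in N, time in s.
With the tool pointing down it reaches from about 0.3 to 0.875 m from the base axis. Payload 6.4 kg.
Tool frame: the origin (TCP) lies midway between the tips of the shut fingers; the grasp point (between the pads) lies ctrl.grip_depth behind it (ctrl.grip_depth is the distance from the TCP to the grasp point, in m); x points along the fingers, y is the direction in which the jaws open and shut, and the axes are right-handed (so a half turn about x gives the same grasp; the last joint's range is limited). The gripper opens to 85 mm and grips with 20 to 120 N. Pads are 22 mm wide; open, the fingers measure 114 mm over their backs; the gripper's body (76 mm by 85 mm) begins 54 mm behind the grasp point. The pads swing forward as they close: fully open they stand 13 mm farther back than shut.
Start: joints at [-1.433, 0.181, 1.607, -0, 1.354, -0.206], TCP at [0.194, -0.541, 0.231] pointing down, gripper open.
Joint ranges: [-2.99, 2.99], [-0.89, 2.07], [0.3, 2.58], [-1.14, 4.28], [0, 2.63], [-3.12, 3.12]. Speed limits (rad/s): [2.57, 2.57, 3.01, 3.14, 3.14, 3.14].

INTERFACE

Orientations are given as a unit quaternion [w, x, y, z].
In Python, from bench import ctrl gives the robot as it stands.
- The arm moves only by the tool carry_out, never from a script. Its argument "motion" is one flat list of numbers, 7 for each row, row after row: the turn, a rotation vector about the tool's x, y, z in degrees, then the shift along the tool's x, y, z in m, then the gripper's target within -1 to 1 (shut at 1, half-way at 0, fully open at -1). A call has 1 to 10 rows; each row shifts and turns the pose as measured when the row begins, along the tool's axes as they then stand; what a row does not reach is not made up. A row lasts 1/10 s, in which the tool goes at most 50 mm and 8.59 degrees, less where a joint would pass 70% of its speed; a pose out of reach is approached as far as the arm can. A call with a gripper value outside its range is refused whole. The fingers move at their own pace and stop on an object; the grip force is fixed at half the most. Time passes only in rows, so rows that do not move let the fingers close. It gives the time, the measured TCP pose, the force and the opening at its end, in the units of the state.
- ctrl.get_obs(): the state, without advancing time (a new reading comes with each control period).
- ctrl.camera(name): name is "scene" or "top" or "wrist"; returns the picture (480x640x3 uint8, blue, green, red); there is no depth.
- ctrl.camera_params(name): a dict with "mtx" (3x3 intrinsics, pixels), "pose" (4x4, takes a point from camera to world coordinates); the wrist camera has in their place "hand_eye" (4x4, takes a point from camera to tool coordinates, whose origin is the TCP and whose axes are the tool frame's). Camera axes: x right, y down, z forward; pixel columns grow to the right and rows downward; lengths in m; the calibration is good to about 2 mm. A picture is of the moment at which its call begins: read the wrist's pose just before it. camera_params takes no time and is no camera call.
- ctrl.hand_in(): hands the job in, once; it reports no verdict.
Trained networks look in the newest picture that a camera, given by its name, has taken for a name from the list of things; names that differ only in an ending like _2 or _b are one class to them, and where a whole thing is asked for, a point or a joint stands for the part that bears it (a point fixed in the world has none). Each returns a list of dicts, best first, with "conf" (0 to 1); they miss things now and then, are a little off and sometimes report something else, mostly with a low value. They report only what shows in the picture. A call takes as long as a camera call. They do not tell look-alikes from the thing itself.
- ctrl.boxes_of(camera, thing): "point" ([x, y, z] in m, in the coordinates of the camera as it stood for that picture, good to about 4 mm: the middle of the surface that is visible of it).
- ctrl.trace(camera, thing): "pixels" (480x640 bool, what is visible of it).
- ctrl.landmark_of(camera, thing): "point" ([x, y, z] in m, in the coordinates of the camera as it stood for that picture, good to about 4 mm: a listed point, or the origin of a listed thing).
The state is a dict: "time_s": time; "q": joint angles; "dq": joint speeds; "joint_efforts": joint torques, N m; "eef_pos": TCP position; "eef_rot": TCP orientation; "wrist_force": force on the tool from outside, world axes, zero at the start; "torque": the same for the moment, N m; "opening": opening from 0.0 (shut) to 1.0 (fully open).
Only numpy, scipy, OpenCV 4.12 (cv2) and the standard library are available. Lean on these libraries where they do the work, as an engineer would, in place of code of your own. Each camera call takes 0.05 s, during which the arm holds its last target. There are 200 camera calls.

## Working session

There is one attempt and no reset: what is moved stays moved. The work goes in short steps, Python scripts to look and compute and a tool call to move; the robot and the scene stay as the last step left them, time stands still between calls to the robot, and variables do not carry over. Pictures are saved under pics/ and viewed, about 12 in all and at most 16, crops included, and the job is handed in when it is done.

Besides the shell and the picture viewer there is one more tool, called after "Emit:" as a command line: name --argument value ..., lists and objects as JSON in quotes. carry_out: Moves the arm, as the interface text tells. Its arguments: {"type":"object","properties":{"motion":{"type":"array"}},"required":["motion"]}

```bash
mkdir -p pics
cat > h.py <<'E'
import numpy as np, cv2
from scipy.spatial.transform import Rotation as R
from bench import ctrl
def tool():
    o=ctrl.get_obs(); q=o['eef_rot']; T=np.eye(4)
    T[:3,:3]=R.from_quat([q[1],q[2],q[3],q[0]]).as_matrix(); T[:3,3]=o['eef_pos']; return T
def shot(cam,save=None):
    p=ctrl.camera_params(cam)
    P=tool()@np.array(p['hand_eye']) if cam=='wrist' else np.array(p['pose'])
    im=ctrl.camera(cam)
    if save: cv2.imwrite('pics/'+save,im)
    return im,np.array(p['mtx']),P
def w(P,pt): return (P@np.r_[pt,1])[:3]
def ray(K,P,u,v,z):
    d=P[:3,:3]@np.linalg.solve(K,[u,v,1]); o=P[:3,3]; return o+d*(z-o[2])/d[2]
def proj(K,P,X):
    c=np.linalg.inv(P)@np.r_[X,1]; c=K@c[:3]; return c[:2]/c[2]
E
python3 - <<'E'
from h import *
np.set_printoptions(precision=3,suppress=True)
print(ctrl.grip_depth,tool())
for cam in ['top','scene']:
    im,K,P=shot(cam,cam+'0.png'); print(cam,K[0],P)
    for n in ['bin','sill','rack','stop_face','carton1','carton2','carton3','carton4','dispenser1','cup','pill_case','tin','tweezers','bandage']:
        for r in ctrl.landmark_of(cam,n):
            X=w(P,r['point']); print(n,round(r['conf'],2),X,proj(K,P,X).round(0))
    if cam=='top': print(ctrl.get_obs()['time_s'])
E
```

```text
0.0187 [[-0.     0.337 -0.941  0.194]
 [ 0.002 -0.941 -0.337 -0.541]
 [-1.    -0.002 -0.     0.23 ]
 [ 0.     0.     0.     1.   ]]
top [515.297   0.    317.835] [[-0.007 -0.986  0.165  0.423]
 [-1.     0.008  0.008 -0.013]
 [-0.009 -0.164 -0.986  1.212]
 [ 0.     0.     0.     1.   ]]
bin 0.84 [ 0.59  -0.289  0.005] [439. 256.]
bin 0.72 [ 0.587 -0.056 -0.001] [340. 259.]
sill 0.77 [ 0.585 -0.287  0.131] [451. 250.]
rack 0.7 [ 0.582  0.151 -0.002] [253. 261.]
rack 0.46 [0.581 0.052 0.001] [294. 261.]
rack 0.24 [ 0.779  0.011 -0.002] [311. 181.]
rack 0.18 [ 0.691 -0.068 -0.003] [344. 216.]
stop_face 0.71 [0.584 0.203 0.006] [230. 260.]
carton1 0.96 [ 0.722  0.288 -0.002] [197. 204.]
carton1 0.89 [ 0.821  0.124 -0.002] [265. 165.]
carton1 0.87 [ 0.688  0.069 -0.002] [288. 217.]
carton1 0.81 [ 0.69  -0.069 -0.003] [344. 216.]
carton1 0.69 [ 0.809  0.231 -0.002] [221. 170.]
carton1 0.61 [ 0.583 -0.054  0.004] [339. 260.]
carton1 0.61 [0.582 0.054 0.003] [293. 261.]
carton1 0.54 [ 0.586 -0.286  0.132] [450. 250.]
carton2 0.96 [ 0.722  0.288 -0.002] [197. 204.]
carton2 0.89 [ 0.821  0.124 
[... 2970 characters left out ...]
49.]
carton4 0.86 [0.817 0.126 0.004] [284. 426.]
carton4 0.79 [ 0.808  0.229 -0.002] [340. 472.]
carton4 0.63 [ 0.691 -0.066  0.003] [261. 309.]
carton4 0.61 [0.713 0.282 0.005] [411. 446.]
carton4 0.6 [ 0.584 -0.064 -0.001] [303. 280.]
carton4 0.56 [0.582 0.052 0.003] [348. 310.]
dispenser1 0.76 [0.432 0.136 0.001] [431. 290.]
dispenser1 0.56 [ 0.437 -0.114 -0.003] [333. 234.]
cup 0.67 [0.696 0.149 0.002] [348. 382.]
cup 0.26 [ 0.643 -0.126  0.002] [260. 279.]
pill_case 0.81 [0.779 0.008 0.003] [252. 362.]
tin 0.64 [ 0.41  -0.222  0.   ] [307. 207.]
tweezers 0.68 [ 0.374  0.297 -0.001] [522. 319.]
tweezers 0.62 [0.587 0.199 0.006] [412. 357.]
bandage 0.64 [ 0.643 -0.123  0.003] [261. 279.]
```

View pics/top0.png

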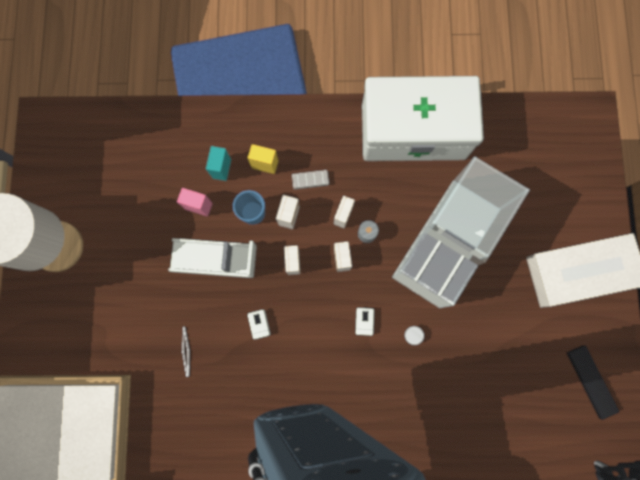

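View pics/scene0.png

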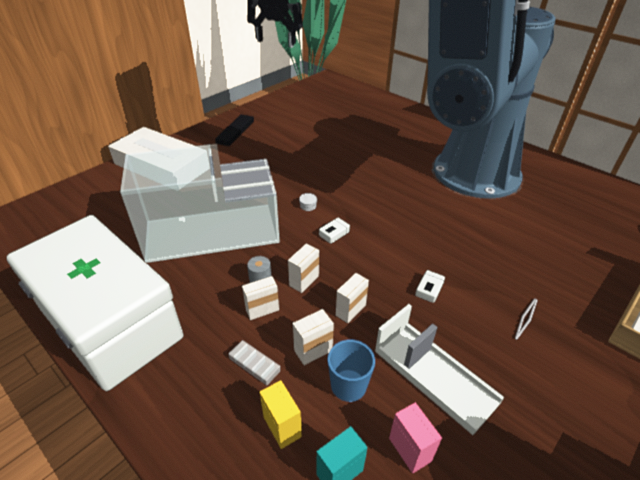

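Top view: two dispensers at px (259,323) and (365,321), and four white cartons at (288,212), (344,211), (291,259) and (343,256). The coloured look-alikes are at the upper left. The rack is at (172–255, 258) with its end wall on the right and the stop at about 228. The bin ledge is near (440,265), angled to the upper right. The scene view agrees.

```bash
cat >> h.py <<'E'
def yaw(T=None):
    T=tool() if T is None else T; return np.degrees(np.arctan2(T[1,1],T[0,1]))
def plan(wps,step=0.045,dry=None):
    """wps: (x,y,z,yaw|None,grip,[step]) or ('wait',n,grip). prints rows of straight-down tool; returns"""
    T=tool() if dry is None else dry; p=T[:3,3].copy(); a=yaw(T); rows=[]
    tilt=R.from_matrix(T[:3,:3])
    down=lambda a: R.from_matrix(np.array([[0,np.cos(a),np.sin(a)],[0,np.sin(a),-np.cos(a)],[-1,0,0]]))
    for k in wps:
        if k[0]=='wait':
            rows+=[[0,0,0,0,0,0,k[2]]]*k[1]; continue
        t=np.array(k[:3],float); ta=a if k[3] is None else k[3]; da=(ta-a+180)%360-180
        st=k[5] if len(k)>5 else step
        n=max(1,int(np.ceil(max(np.linalg.norm(t-p)/st-1e-6,abs(da)/8-1e-6))))
        for i in range(n):
            ai=a+da*i/n; Rm=down(np.radians(ai)).as_matrix()
            s=Rm.T@((t-p)/n); rows.append([round(-da/n,1),0,0]+[round(float(v),4) for v in s]+[k[4]])
        p=t; a=ta
    for i in range(0,len(rows),10): print('[',', '.join(','.join(f'{v:g}' for v in r) for r in rows[i:i+10]),']')
E
python3 - <<'E'
from h import *
np.set_printoptions(precision=3,suppress=True)
p=ctrl.camera_params('wrist'); print(p['hand_eye'],p['mtx'])
plan([(0.35,-0.30,0.40,-30,-1),(0.47,0.0,0.42,5,-1)])
E
```

```text
[[ 0.001 -0.28   0.96  -0.143]
 [ 1.     0.    -0.001  0.   ]
 [-0.     0.96   0.28  -0.07 ]
 [ 0.     0.     0.     1.   ]] [[394.843   0.    315.633]
 [  0.    394.843 234.625]
 [  0.      0.      1.   ]]
[ -5,0,0,-0.0211,-0.0218,-0.0285,-1, -5,0,0,-0.0211,-0.0192,-0.0304,-1, -5,0,0,-0.0211,-0.0165,-0.0319,-1, -5,0,0,-0.0211,-0.0136,-0.0332,-1, -5,0,0,-0.0211,-0.0107,-0.0343,-1, -5,0,0,-0.0211,-0.0076,-0.0351,-1, -5,0,0,-0.0211,-0.0045,-0.0357,-1, -5,0,0,-0.0211,-0.0013,-0.0359,-1, -4.4,0,0,-0.0025,-0.0058,-0.04,-1, -4.4,0,0,-0.0025,-0.0027,-0.0403,-1 ]
[ -4.4,0,0,-0.0025,0.0004,-0.0404,-1, -4.4,0,0,-0.0025,0.0035,-0.0402,-1, -4.4,0,0,-0.0025,0.0065,-0.0399,-1, -4.4,0,0,-0.0025,0.0095,-0.0392,-1, -4.4,0,0,-0.0025,0.0125,-0.0384,-1, -4.4,0,0,-0.0025,0.0154,-0.0373,-1 ]
```

Emit:
carry_out --motion '[-5,0,0,-0.0211,-0.0218,-0.0285,-1,-5,0,0,-0.0211,-0.0192,-0.0304,-1,-5,0,0,-0.0211,-0.0165,-0.0319,-1,-5,0,0,-0.0211,-0.0136,-0.0332,-1,-5,0,0,-0.0211,-0.0107,-0.0343,-1,-5,0,0,-0.0211,-0.0076,-0.0351,-1,-5,0,0,-0.0211,-0.0045,-0.0357,-1,-5,0,0,-0.0211,-0.0013,-0.0359,-1,-4.4,0,0,-0.0025,-0.0058,-0.04,-1,-4.4,0,0,-0.0025,-0.0027,-0.0403,-1]'

```text
time_s: 2.5
eef_pos: [0.3807, -0.2152, 0.412]
eef_rot: [0.405, 0.581, 0.405, -0.578]
wrist_force: [1.4, -0.0, -1.4]
opening: 1.002
```

Emit:
carry_out --motion '[-4.4,0,0,-0.0025,0.0004,-0.0404,-1,-4.4,0,0,-0.0025,0.0035,-0.0402,-1,-4.4,0,0,-0.0025,0.0065,-0.0399,-1,-4.4,0,0,-0.0025,0.0095,-0.0392,-1,-4.4,0,0,-0.0025,0.0125,-0.0384,-1,-4.4,0,0,-0.0025,0.0154,-0.0373,-1]'

```text
time_s: 3.1
eef_pos: [0.4657, 0.0223, 0.4305]
eef_rot: [0.534, 0.469, 0.528, -0.465]
wrist_force: [0.2, -1.1, -0.3]
opening: 1.004
```

Run:
```python
from h import *
np.set_printoptions(precision=3,suppress=True)
print(tool()[:3,3],yaw())
im,K,P=shot('wrist','w1.png'); np.savez('w1.npz',im=im,K=K,P=P)
for n in ['sill','rack','stop_face','carton1','dispenser1','tin','bandage']:
    for r in ctrl.landmark_of('wrist',n):
        X=w(P,r['point']); print(n,round(r['conf'],2),X,proj(K,P,X).round(0))
for t,h in [('dispenser1',.02),('carton1',.07)]:
    for r in ctrl.trace('wrist',t):
        c=max(cv2.findContours(r['pixels'].astype(np.uint8),0,1)[0],key=cv2.contourArea)[:,0]
        g=np.array([ray(K,P,u,v,h)[:2] for u,v in c],np.float32); print(t,round(r['conf'],2),cv2.minAreaRect(g))
```

```text
[0.466 0.022 0.43 ] 7.379322246304687
sill 0.56 [ 0.589 -0.287  0.128] [375. 419.]
rack 0.94 [ 0.58   0.156 -0.002] [409.  83.]
stop_face 0.67 [0.584 0.2   0.007] [420.  47.]
carton1 0.92 [ 0.687  0.067 -0.001] [470. 159.]
carton1 0.88 [ 0.819  0.125 -0.001] [571. 129.]
carton1 0.87 [0.814 0.232 0.006] [595.  46.]
carton1 0.74 [ 0.583 -0.063 -0.003] [383. 235.]
carton1 0.63 [ 0.691 -0.062  0.   ] [452. 244.]
carton1 0.63 [ 0.578  0.057 -0.   ] [394. 155.]
dispenser1 0.78 [ 0.438 -0.111 -0.001] [284. 254.]
dispenser1 0.76 [ 0.436  0.129 -0.002] [302.  89.]
dispenser1 0.34 [ 0.587 -0.289  0.129] [373. 421.]
dispenser1 0.25 [0.776 0.017 0.002] [521. 200.]
tin 0.88 [ 0.404 -0.224 -0.005] [256. 316.]
bandage 0.76 [ 0.645 -0.119  0.   ] [415. 275.]
bandage 0.65 [0.574 0.058 0.001] [392. 155.]
dispenser1 0.87 ((0.4374258518218994, -0.10575172305107117), (0.04217106103897095, 0.05933690816164017), 87.01016235351562)
dispenser1 0.74 ((0.43277353048324585, 0.1339017152786255), (0.05936548486351967, 0.03816235065460205), 13.546361923217773)
carton1 0.94 ((0.6789317727088928, 0.0685482770204544), (0.03769095614552498, 0.08412890881299973), 74.51950073242188)
carton1 0.92 ((0.6759285926818848, -0.05502457171678543), (0.030694181099534035, 0.0831175222992897), 67.95610046386719)
carton1 0.82 ((0.5781680345535278, -0.05027613416314125), (0.06877734512090683, 0.05040249973535538), 7.176194190979004)
carton1 0.81 ((0.780448317527771, 0.22216004133224487), (0.0867898166179657, 0.056248389184474945), 17.277185440063477)
carton1 0.8 ((0.8010807633399963, 0.12497755885124207), (0.06959449499845505, 0.07913190871477127), 75.22274017333984)
carton1 0.72 ((0.6959096193313599, 0.2446533888578415), (0.06536635756492615, 0.018343625590205193), 7.526954174041748)
```

View pics/w1.png

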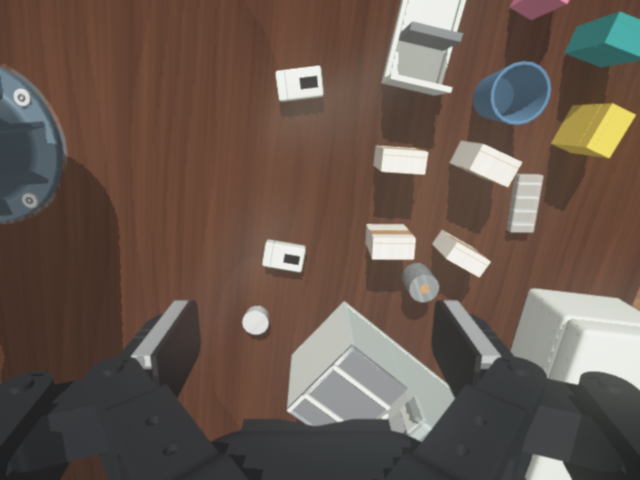

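Wrist view: dispensers at px (300,83) and (284,256); cartons at (400,160), (486,162), (390,242) and (462,254). The ledge is at (350,395), partly behind the gripper. I'll go above the first dispenser and take a crop of the bin.

Run:
```python
from h import *
plan([(0.4375,-0.109,0.15,87,-1),('wait',2,-1)])
im=cv2.imread('pics/top0.png')[140:320,380:540]
cv2.imwrite('pics/c1.png',cv2.resize(im,None,fx=3.5,fy=3.3,interpolation=cv2.INTER_CUBIC)[:600])
```

```text
[ -8,0,0,0.028,-0.0043,0.0124,-1, -8,0,0,0.028,-0.006,0.0117,-1, -8,0,0,0.028,-0.0076,0.0107,-1, -8,0,0,0.028,-0.009,0.0096,-1, -8,0,0,0.028,-0.0102,0.0082,-1, -8,0,0,0.028,-0.0113,0.0067,-1, -8,0,0,0.028,-0.0121,0.0051,-1, -8,0,0,0.028,-0.0127,0.0033,-1, -8,0,0,0.028,-0.013,0.0015,-1, -8,0,0,0.028,-0.0131,-0.0003,-1 ]
[ 0,0,0,0,0,0,-1, 0,0,0,0,0,0,-1 ]
```

View pics/c1.png

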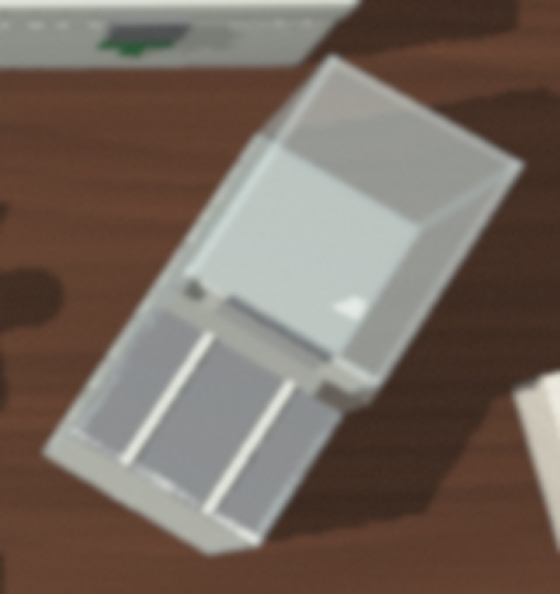

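The crop shows the guide strips running (210,333)→(125,462) and (291,383)→(208,510). The rear top corners are at (333,57) and (522,165).

Emit:
carry_out --motion '[-8,0,0,0.028,-0.0043,0.0124,-1,-8,0,0,0.028,-0.006,0.0117,-1,-8,0,0,0.028,-0.0076,0.0107,-1,-8,0,0,0.028,-0.009,0.0096,-1,-8,0,0,0.028,-0.0102,0.0082,-1,-8,0,0,0.028,-0.0113,0.0067,-1,-8,0,0,0.028,-0.0121,0.0051,-1,-8,0,0,0.028,-0.0127,0.0033,-1,-8,0,0,0.028,-0.013,0.0015,-1,-8,0,0,0.028,-0.0131,-0.0003,-1]'

```text
time_s: 4.6
eef_pos: [0.444, -0.1225, 0.1465]
eef_rot: [0.715, 0.002, 0.699, -0.006]
wrist_force: [-0.3, 0.1, 0.1]
opening: 1.001
```

Run:
```python
from h import *
np.set_printoptions(precision=4,suppress=True)
p=ctrl.camera_params('top'); K=np.array(p['mtx']); P=np.array(p['pose'])
f=lambda u,v,z: ray(K,P,380+u/3.5,140+v/3.3,z)[:2]
A=[f(210,333,.134),f(125,462,.134),f(291,383,.134),f(208,510,.134)]
B=[f(333,57,.18),f(522,165,.18)]
for a,b in [(A[0],A[1]),(A[2],A[3])]: d=a-b; print('strip yaw',np.degrees(np.arctan2(d[1],d[0])),np.linalg.norm(d),a)
d=B[0]-B[1]; print('rear: y dir',np.degrees(np.arctan2(d[1],d[0])),np.linalg.norm(d),'mid',(B[0]+B[1])/2)
print('strip end mid',(A[0]+A[2])/2)
print(tool()[:3,3],yaw())
im,K,P=shot('wrist','w2.png')
for r in ctrl.trace('wrist','dispenser1'):
    c=max(cv2.findContours(r['pixels'].astype(np.uint8),0,1)[0],key=cv2.contourArea)[:,0]
    g=np.array([ray(K,P,u,v,.02)[:2] for u,v in c],np.float32); print(round(r['conf'],2),cv2.minAreaRect(g))
```

```text
strip yaw -33.44717507442322 0.09892785928821336 [ 0.6046 -0.264 ]
strip yaw -33.648190989275584 0.09666914529479015 [ 0.5718 -0.3112]
rear: y dir 56.28353140550828 0.12848250006354525 mid [ 0.7373 -0.3879]
strip end mid [ 0.5882 -0.2876]
[ 0.444  -0.1225  0.1465] 89.3253110349622
0.66 ((0.43569743633270264, -0.11029790341854095), (0.03859364613890648, 0.06165710836648941), 87.195068359375)
```

Run:
```python
from h import *
plan([(0.4365,-0.110,0.05,87,-1),(0.4365,-0.110,0.002,87,-1,0.025),('wait',5,1)])
```

```text
[ 0.7,0,0,0.0313,0.0039,-0.0017,-1, 0.7,0,0,0.0313,0.0038,-0.0018,-1, 0.7,0,0,0.0313,0.0038,-0.0018,-1, 0,0,0,0.024,0,0,-1, 0,0,0,0.024,0,0,-1, 0,0,0,0,0,0,1, 0,0,0,0,0,0,1, 0,0,0,0,0,0,1, 0,0,0,0,0,0,1, 0,0,0,0,0,0,1 ]
```

Emit:
carry_out --motion '[0.7,0,0,0.0313,0.0039,-0.0017,-1,0.7,0,0,0.0313,0.0038,-0.0018,-1,0.7,0,0,0.0313,0.0038,-0.0018,-1,0,0,0,0.022,0,0,-1,0,0,0,0.022,0,0,-1,0,0,0,0,0,0,-1,0,0,0,0,0,0,-1]'

```text
time_s: 5.4
eef_pos: [0.4463, -0.1149, 0.0114]
eef_rot: [0.716, 0.03, 0.696, -0.035]
wrist_force: [0.4, 0.3, 0.2]
opening: 1.0
```

Run:
```python
from h import *
print(tool()[:3,3],yaw())
```

```text
[ 0.44630364 -0.11489945  0.01139045] 84.72288135267989
```

Emit:
carry_out --motion '[-2.3,0,0,0.0094,0.004,-0.0099,-1,0,0,0,0,0,0,-1]'

```text
time_s: 5.6
eef_pos: [0.4396, -0.1113, 0.0051]
eef_rot: [0.719, 0.016, 0.695, -0.023]
wrist_force: [0.0, -0.2, -0.1]
opening: 1.0
```

Run:
```python
from h import *
print(tool()[:3,3],yaw())
```

```text
[ 0.4395664  -0.1113482   0.00505699] 86.8625339430698
```

Emit:
carry_out --motion '[0,0,0,0.004,0,-0.003,-1,0,0,0,0,0,0,1,0,0,0,0,0,0,1,0,0,0,0,0,0,1,0,0,0,0,0,0,1,0,0,0,0,0,0,1,0,0,0,-0.04,0,0,1,0,0,0,-0.045,0,0,1,0,0,0,-0.045,0,0,1,0,0,0,-0.045,0,0,1]'

```text
time_s: 6.6
eef_pos: [0.4284, -0.1084, 0.1777]
eef_rot: [0.715, 0.02, 0.698, -0.023]
wrist_force: [0.6, -0.9, -0.7]
opening: 0.426
```

```bash
cat >> h.py <<'E'
SILL=np.array([.587,-.288,.130]); BY=-33.6
def bin2w(x,y,z):
    a=np.radians(BY); return SILL+np.array([x*np.cos(a)-y*np.sin(a),x*np.sin(a)+y*np.cos(a),z])
def w2bin(X):
    a=np.radians(BY); d=np.array(X)-SILL; return np.array([d[0]*np.cos(a)+d[1]*np.sin(a),-d[0]*np.sin(a)+d[1]*np.cos(a),d[2]])
E
python3 - <<'E'
from h import *
print(tool()[:3,3],yaw(),ctrl.get_obs()['opening'])
plan([(*bin2w(-.053,0,.07),BY+90,1)])
E
```

```text
[ 0.42844278 -0.10844842  0.17768131] 86.49210846797945 0.4264293875857877
[ 6,0,0,-0.0045,-0.0286,0.0247,1, 6,0,0,-0.0045,-0.0258,0.0275,1, 6,0,0,-0.0045,-0.0228,0.0301,1, 6,0,0,-0.0045,-0.0195,0.0323,1, 6,0,0,-0.0045,-0.016,0.0342,1 ]
```

Emit:
carry_out --motion '[6,0,0,-0.0045,-0.0286,0.0247,1,6,0,0,-0.0045,-0.0258,0.0275,1,6,0,0,-0.0045,-0.0228,0.0301,1,6,0,0,-0.0045,-0.0195,0.0323,1,6,0,0,-0.0045,-0.016,0.0342,1,0,0,0,0,0,0,1]'

```text
time_s: 7.2
eef_pos: [0.5492, -0.2658, 0.2179]
eef_rot: [0.69, 0.209, 0.659, -0.211]
wrist_force: [-0.4, 0.8, 0.1]
opening: 0.425
```

```bash
cat >> h.py <<'E'
def err(x,y,z,ya):
    T=tool(); d=T[:3,:3].T@(np.array([x,y,z])-T[:3,3]); da=(ya-yaw(T)+180)%360-180
    # full orientation error as rotvec in tool axes
    a=np.radians(ya); G=np.array([[0,np.cos(a),np.sin(a)],[0,np.sin(a),-np.cos(a)],[-1,0,0]])
    rv=R.from_matrix(T[:3,:3].T@G).as_rotvec(degrees=True)
    print('pos',T[:3,3].round(4),'yaw',round(yaw(T),1),'| turn',rv.round(1),'shift',d.round(4),'open',round(ctrl.get_obs()['opening'],3),'t',ctrl.get_obs()['time_s'])
E
python3 - <<'E'
from h import *
err(*bin2w(-.053,0,.01),BY+90); print(w2bin(tool()[:3,3]))
shot('scene','s3.png'); im=cv2.imread('pics/s3.png')[60:300,120:400]; cv2.imwrite('pics/s3c.png',cv2.resize(im,None,fx=2.4,fy=2.4))
E
```

```text
pos [ 0.5492 -0.2658  0.2179] yaw 55.4 | turn [-1.   2.4 -0.6] shift [ 0.0774  0.0014 -0.0126] open 0.425 t 7.2
[-0.04377157 -0.0024019   0.08788502]
```

View pics/s3c.png

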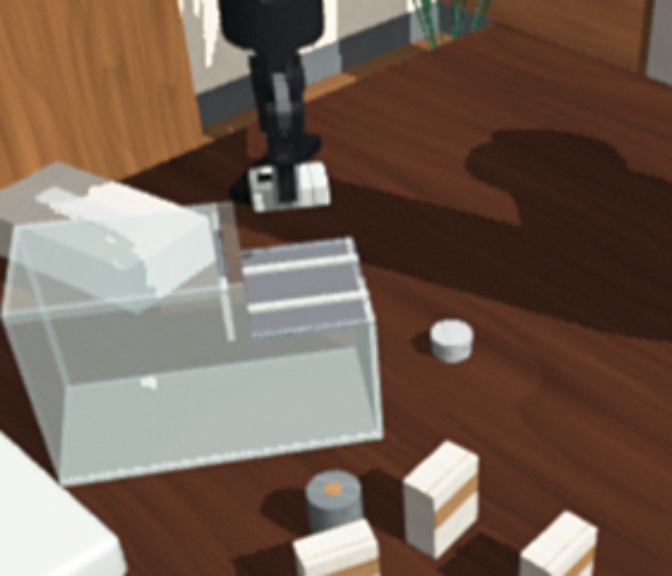

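Emit:
carry_out --motion '[-1,2.4,-0.6,0.03,0.0014,-0.0126,1,0,0,0,0.025,0,-0.003,1,0,0,0,0.015,0,0,1,0,0,0,0,0,0,1]'

```text
time_s: 7.65
eef_pos: [0.5347, -0.2511, 0.1436]
eef_rot: [0.676, 0.203, 0.68, -0.201]
wrist_force: [-1.0, 0.0, -1.0]
opening: 0.428
```

Run:
```python
from h import *
err(*bin2w(-.055,0,.004),BY+90); print(w2bin(tool()[:3,3]))
```

```text
pos [ 0.5347 -0.2511  0.1436] yaw 56.8 | turn [ 0.4 -0.4 -0. ] shift [ 0.0095 -0.0019  0.009 ] open 0.428 t 7.65
[-0.06394493  0.00178244  0.01359438]
```

Emit:
carry_out --motion '[0,0,0,0.008,-0.002,0.006,1,0,0,0,0.005,0,0,1,0,0,0,0.003,0,0,1,0,0,0,0,0,0,1]'

```text
time_s: 8.05
eef_pos: [0.5426, -0.2585, 0.1366]
eef_rot: [0.679, 0.2, 0.677, -0.202]
wrist_force: [-0.1, -1.1, -0.4]
opening: 0.426
```

Run:
```python
from h import *
err(*bin2w(-.055,0,.004),BY+90); print(w2bin(tool()[:3,3]),ctrl.get_obs()['wrist_force'])
```

```text
pos [ 0.5426 -0.2585  0.1366] yaw 57.0 | turn [0.6 0.2 0. ] shift [ 0.0026  0.     -0.0017] open 0.426 t 8.05
[-5.33029094e-02 -2.10815098e-05  6.63750868e-03] [-0.09442047 -1.05424207 -0.37533785]
```

Emit:
carry_out --motion '[0,0,0,0.004,0,0,1,0,0,0,0,0,0,-1,0,0,0,0,0,0,-1,0,0,0,0,0,0,-1,0,0,0,-0.035,0,0,-1,0,0,0,-0.01,0,-0.045,1,0,0,0,0,0,-0.02,1,0,0,0,0,0,0,1,0,0,0,0,0,0,1,0,0,0,0,0,0,1]'

```text
time_s: 9.05
eef_pos: [0.4889, -0.2244, 0.1791]
eef_rot: [0.681, 0.2, 0.675, -0.202]
wrist_force: [-0.1, -0.4, -0.7]
opening: 0.147
```

Run:
```python
from h import *
err(*bin2w(-.11,0,.006),BY+90); print(w2bin(tool()[:3,3]),ctrl.get_obs()['wrist_force'])
im,K,P=shot('scene')
for r in ctrl.landmark_of('scene','dispenser1'): X=w(P,r['point']);print(r['conf'],X,w2bin(X))
im=im[60:300,120:400]; cv2.imwrite('pics/s4c.png',cv2.resize(im,None,fx=1.6,fy=1.6))
```

```text
pos [ 0.4889 -0.2244  0.1791] yaw 57.0 | turn [0.6 0.5 0. ] shift [0.0432 0.0013 0.0066] open 0.147 t 9.05
[-0.11693123 -0.00130966  0.04913697] [-0.13983853 -0.35914744 -0.71382162]
0.96 [ 0.43307125  0.13517454 -0.00106401] [-0.36239174  0.26728819 -0.13106401]
0.86 [ 0.54017531 -0.2628813   0.12903016] [-0.05290176 -0.00499049 -0.00096984]
0.59 [0.77519443 0.00707408 0.00405337] [-0.00654036  0.34991868 -0.12594663]
```

View pics/s4c.png

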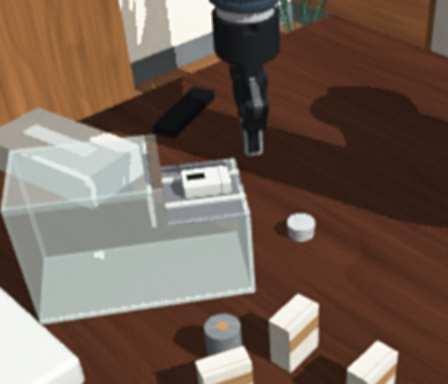

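The dispenser lies between the guide strips with the closed fingers behind it. Lowering and pushing next.

Emit:
carry_out --motion '[0,0,0,0.022,0.001,0,1,0,0,0,0.018,0,0,1,0,0,0,0,0,0,1,0,0,0,0,0,0.02,1,0,0,0,0,0,0.02,1,0,0,0,0,0,0.02,1,0,0,0,0,0,0.015,1]'

```text
time_s: 9.85
eef_pos: [0.556, -0.267, 0.1387]
eef_rot: [0.679, 0.2, 0.676, -0.202]
wrist_force: [-2.2, 0.4, 1.2]
opening: -0.002
```

Run:
```python
from h import *
err(*bin2w(-.004,0,.008),BY+90); print(w2bin(tool()[:3,3]),ctrl.get_obs()['wrist_force'])
```

```text
pos [ 0.556  -0.267   0.1387] yaw 57.0 | turn [0.6 0.3 0. ] shift [ 0.0008 -0.0006  0.0335] open -0.002 t 9.85
[-0.03745913  0.0003208   0.00868056] [-2.21191991  0.43022007  1.17973085]
```

Emit:
carry_out --motion '[0,0,0,0,0,0.018,1,0,0,0,0,0,0.016,1,0,0,0,0,0,0.006,1,0,0,0,0,0,0,1,0,0,0,0,0,0,1]'

```text
time_s: 10.35
eef_pos: [0.5886, -0.2881, 0.1388]
eef_rot: [0.674, 0.202, 0.682, -0.2]
wrist_force: [-0.9, 0.3, 0.3]
opening: 0.002
```

Run:
```python
from h import *
err(*bin2w(-.004,0,.008),BY+90); print(w2bin(tool()[:3,3]),ctrl.get_obs()['wrist_force'])
im,K,P=shot('scene')
for r in ctrl.landmark_of('scene','dispenser1'): X=w(P,r['point']);print(r['conf'],X,w2bin(X))
im=im[60:300,120:400]; cv2.imwrite('pics/s5c.png',cv2.resize(im,None,fx=1.6,fy=1.6))
```

```text
pos [ 0.5886 -0.2881  0.1388] yaw 57.0 | turn [ 0.6 -0.6  0. ] shift [ 0.0009 -0.0007 -0.0053] open 0.002 t 10.35
[0.00133981 0.0008011  0.00879782] [-0.93036106  0.28203795  0.31459632]
0.82 [0.43253771 0.13191527 0.00045668] [-0.36103248  0.26427822 -0.12954332]
```

View pics/s5c.png

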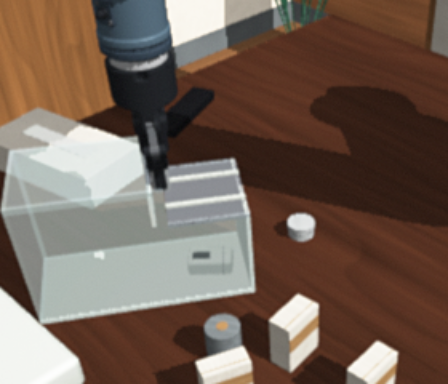

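Dispenser 1 is inside, visible through the clear wall at crop px (210,258). On to the second.

Run:
```python
from h import *
p=bin2w(-.06,0,.06)
plan([(*p,None,1),(0.433,0.133,0.15,103.5,-1),('wait',1,-1)])
```

```text
[ -0,0,0,-0.0256,-0.0001,-0.0307,1, -0,0,0,-0.0256,-0.0001,-0.0307,1, -5.2,0,0,0.0044,0.0298,-0.0332,-1, -5.2,0,0,0.0044,0.0327,-0.0304,-1, -5.2,0,0,0.0044,0.0353,-0.0273,-1, -5.2,0,0,0.0044,0.0376,-0.024,-1, -5.2,0,0,0.0044,0.0396,-0.0205,-1, -5.2,0,0,0.0044,0.0413,-0.0169,-1, -5.2,0,0,0.0044,0.0427,-0.0131,-1, -5.2,0,0,0.0044,0.0437,-0.0092,-1 ]
[ -5.2,0,0,0.0044,0.0443,-0.0052,-1, 0,0,0,0,0,0,-1 ]
```

Emit:
carry_out --motion '[0,0,0,-0.0256,0,-0.0307,1,0,0,0,-0.0256,0,-0.0307,1,-5.2,0,0,0.0044,0.0298,-0.0332,-1,-5.2,0,0,0.0044,0.0327,-0.0304,-1,-5.2,0,0,0.0044,0.0353,-0.0273,-1,-5.2,0,0,0.0044,0.0376,-0.024,-1,-5.2,0,0,0.0044,0.0396,-0.0205,-1,-5.2,0,0,0.0044,0.0413,-0.0169,-1,-5.2,0,0,0.0044,0.0427,-0.0131,-1,-5.2,0,0,0.0044,0.0437,-0.0092,-1]'

```text
time_s: 11.45
eef_pos: [0.442, 0.0939, 0.1609]
eef_rot: [0.708, -0.059, 0.701, 0.058]
wrist_force: [0.9, 0.4, -0.3]
opening: 1.002
```

Emit:
carry_out --motion '[-5.2,0,0,0.0044,0.0443,-0.0052,-1,0,0,0,0,0,0,-1]'

```text
time_s: 11.65
eef_pos: [0.4274, 0.1426, 0.157]
eef_rot: [0.705, -0.095, 0.696, 0.095]
wrist_force: [0.1, -0.9, -0.5]
opening: 1.0
```

Run:
```python
from h import *
im,K,P=shot('wrist')
c0=None
for r in ctrl.trace('wrist','dispenser1'):
    c=max(cv2.findContours(r['pixels'].astype(np.uint8),0,1)[0],key=cv2.contourArea)[:,0]
    g=np.array([ray(K,P,u,v,.02)[:2] for u,v in c],np.float32); m=cv2.minAreaRect(g); print(round(r['conf'],2),m)
    if c0 is None: c0=m
x,y=c0[0]; a=c0[2]+ (0 if c0[1][0]>c0[1][1] else 90); a=(a+90)%180-90
print('long',a); err(x,y,.002,a+90)
```

```text
0.72 ((0.4305190443992615, 0.13366691768169403), (0.06318002194166183, 0.037851009517908096), 12.940506935119629)
long 12.940506935119629
pos [0.4295 0.1393 0.1576] yaw 105.1 | turn [2.1 0.8 0.2] shift [ 0.1556 -0.0051 -0.0027] open 1.0 t 11.75
```

Emit:
carry_out --motion '[2.1,0.8,0,0.04,-0.005,-0.003,-1,0,0,0,0.045,0,0,-1,0,0,0,0.04,0,0,-1,0,0,0,0.018,0,0,-1,0,0,0,0,0,0,-1]'

```text
time_s: 12.25
eef_pos: [0.4389, 0.1266, 0.0152]
eef_rot: [0.709, -0.077, 0.697, 0.073]
wrist_force: [-0.3, -0.6, -0.2]
opening: 1.002
```

Run:
```python
from h import *
err(.4305,.1337,.002,103)
```

```text
pos [0.4389 0.1266 0.0152] yaw 102.2 | turn [-0.8  0.9  0.5] shift [ 0.013   0.0088 -0.0069] open 1.002 t 12.25
```

Emit:
carry_out --motion '[-0.8,0.9,0.5,0.01,0.009,-0.008,-1,0,0,0,0.006,0.002,-0.002,-1,0,0,0,0.001,0,0,1,0,0,0,0,0,0,1,0,0,0,0,0,0,1,0,0,0,0,0,0,1,0,0,0,0,0,0,1,0,0,0,0,0,0,1]'

```text
time_s: 13.05
eef_pos: [0.4321, 0.1341, 0.0022]
eef_rot: [0.706, -0.079, 0.7, 0.079]
wrist_force: [1.2, 0.1, -0.1]
opening: 0.428
```

Run:
```python
from h import *
err(.4305,.1337,.002,103)
T=tool();p=T[:3,3]
plan([(p[0],p[1],.2,None,1),(*bin2w(-.056,0,.06),BY+90,1)])
```

```text
pos [0.4321 0.1341 0.0022] yaw 102.8 | turn [-0.2  0.5  0.1] shift [ 0.0002 -0.     -0.0017] open 0.428 t 13.05
[ -0,0,0,-0.0396,0,0,1, -0,0,0,-0.0396,0,0,1, -0,0,0,-0.0396,0,0,1, -0,0,0,-0.0396,0,0,1, -0,0,0,-0.0396,0,0,1, 4.6,0,0,0.001,-0.0405,0.0019,1, 4.6,0,0,0.001,-0.0403,0.0052,1, 4.6,0,0,0.001,-0.0397,0.0084,1, 4.6,0,0,0.001,-0.0389,0.0116,1, 4.6,0,0,0.001,-0.0378,0.0147,1 ]
[ 4.6,0,0,0.001,-0.0365,0.0177,1, 4.6,0,0,0.001,-0.035,0.0206,1, 4.6,0,0,0.001,-0.0332,0.0234,1, 4.6,0,0,0.001,-0.0312,0.026,1, 4.6,0,0,0.001,-0.029,0.0284,1 ]
```

Emit:
carry_out --motion '[0,0,0,-0.0396,0,0,1,0,0,0,-0.0396,0,0,1,0,0,0,-0.0396,0,0,1,0,0,0,-0.0396,0,0,1,0,0,0,-0.0396,0,0,1,4.6,0,0,0.001,-0.0405,0.0019,1,4.6,0,0,0.001,-0.0403,0.0052,1,4.6,0,0,0.001,-0.0397,0.0084,1,4.6,0,0,0.001,-0.0389,0.0116,1,4.6,0,0,0.001,-0.0378,0.0147,1]'

```text
time_s: 14.05
eef_pos: [0.484, -0.0632, 0.2039]
eef_rot: [0.707, 0.064, 0.701, -0.064]
wrist_force: [0.8, 0.5, -0.8]
opening: 0.431
```

Emit:
carry_out --motion '[4.6,0,0,0.001,-0.0365,0.0177,1,4.6,0,0,0.001,-0.035,0.0206,1,4.6,0,0,0.001,-0.0332,0.0234,1,4.6,0,0,0.001,-0.0312,0.026,1,4.6,0,0,0.001,-0.029,0.0284,1,0,0,0,0,0,0,1]'

```text
time_s: 14.65
eef_pos: [0.5377, -0.2721, 0.1981]
eef_rot: [0.678, 0.212, 0.672, -0.211]
wrist_force: [0.2, 1.4, -0.3]
opening: 0.433
```

Run:
```python
from h import *
err(*bin2w(-.056,0,.005),BY+90); print(w2bin(tool()[:3,3]))
```

```text
pos [ 0.5377 -0.2721  0.1981] yaw 55.3 | turn [-1.1  0.5 -0.2] shift [ 0.0631  0.0136 -0.0069] open 0.433 t 14.65
[-0.04984559 -0.01403647  0.06809391]
```

Emit:
carry_out --motion '[-1.1,0.5,0,0.015,0.014,-0.007,1,0,0,0,0.02,0.004,0,1,0,0,0,0.015,0,0,1,0,0,0,0,0,0,1]'

```text
time_s: 15.05
eef_pos: [0.541, -0.2474, 0.1428]
eef_rot: [0.676, 0.205, 0.679, -0.2]
wrist_force: [1.3, 0.5, -0.6]
opening: 0.434
```

Run:
```python
from h import *
err(*bin2w(-.056,0,.004),BY+90); print(w2bin(tool()[:3,3]))
```

```text
pos [ 0.541  -0.2474  0.1428] yaw 56.7 | turn [ 0.3 -0.4 -0.3] shift [ 0.0087 -0.0084  0.0049] open 0.434 t 15.05
[-0.06084398  0.00837281  0.01282589]
```

Emit:
carry_out --motion '[0,0,0,0.002,-0.009,0.004,1,0,0,0,0.006,-0.002,0,1,0,0,0,0.003,0,0,1,0,0,0,0,0,0,-1,0,0,0,0,0,0,-1,0,0,0,0,0,0,-1,0,0,0,-0.035,0,0,-1,0,0,0,-0.01,0,-0.045,1,0,0,0,0,0,-0.02,1,0,0,0,0,0,0,1]'

```text
time_s: 16.05
eef_pos: [0.4839, -0.2235, 0.1813]
eef_rot: [0.678, 0.204, 0.678, -0.2]
wrist_force: [0.3, 0.1, 0.2]
opening: 0.516
```

Run:
```python
from h import *
err(*bin2w(-.118,0,.007),BY+90); print(w2bin(tool()[:3,3]),ctrl.get_obs()['wrist_force'])
im,K,P=shot('scene')
for r in ctrl.landmark_of('scene','dispenser1'): X=w(P,r['point']);print(r['conf'],X,w2bin(X))
```

```text
pos [ 0.4839 -0.2235  0.1813] yaw 56.8 | turn [ 0.4 -0.1 -0.3] shift [0.0443 0.0031 0.0037] open 0.516 t 16.05
[-0.12158509 -0.00338446  0.05131033] [0.27033301 0.05109722 0.20903051]
0.73 [ 0.53924098 -0.25939236  0.13251073] [-0.05561073 -0.00260153  0.00251073]
0.35 [ 0.64334893 -0.12547209  0.00258154] [-0.04300735  0.16655597 -0.12741846]
```

Emit:
carry_out --motion '[0,0,0,0,0.003,0,1,0,0,0,0,0,0,1,0,0,0,0.022,0,0,1,0,0,0,0.018,0,0,1,0,0,0,0,0,0,1,0,0,0,0,0,0.02,1,0,0,0,0,0,0.02,1,0,0,0,0,0,0.02,1,0,0,0,0,0,0.015,1]'

```text
time_s: 17.05
eef_pos: [0.5547, -0.2658, 0.1396]
eef_rot: [0.677, 0.204, 0.678, -0.2]
wrist_force: [-1.6, 0.9, 0.6]
opening: 0.0
```

Emit:
carry_out --motion '[0,0,0,0,0,0.018,1,0,0,0,0,0,0.016,1,0,0,0,0,0,0.006,1,0,0,0,0,0,0,1,0,0,0,0,0,0,1]'

```text
time_s: 17.55
eef_pos: [0.5886, -0.2878, 0.1396]
eef_rot: [0.673, 0.205, 0.682, -0.198]
wrist_force: [0.2, 1.2, -0.4]
opening: 0.003
```

Run:
```python
from h import *
err(*bin2w(-.0,0,.007),BY+90); print(w2bin(tool()[:3,3]),ctrl.get_obs()['wrist_force'])
im,K,P=shot('scene')
for r in ctrl.landmark_of('scene','dispenser1'): X=w(P,r['point']);print(r['conf'],X,w2bin(X))
im=im[60:300,120:400]; cv2.imwrite('pics/s6c.png',cv2.resize(im,None,fx=1.6,fy=1.6))
# retreat & survey of cartons/rack
plan([(*bin2w(-.06,0,.06),None,1),(0.50,-0.03,0.36,0,-1),('wait',1,-1)])
```

```text
pos [ 0.5886 -0.2878  0.1396] yaw 56.8 | turn [ 0.4 -0.9 -0.3] shift [ 0.0026 -0.0011 -0.0011] open 0.003 t 17.55
[0.00115821 0.00106845 0.0095777 ] [ 0.19469178  1.18649698 -0.4122655 ]
[ -0,0,0,-0.0252,-0.0003,-0.0306,1, -0,0,0,-0.0252,-0.0003,-0.0306,1, 7.1,0,0,-0.0212,0.021,-0.0193,-1, 7.1,0,0,-0.0212,0.0184,-0.0217,-1, 7.1,0,0,-0.0212,0.0156,-0.0238,-1, 7.1,0,0,-0.0212,0.0126,-0.0256,-1, 7.1,0,0,-0.0212,0.0093,-0.0269,-1, 7.1,0,0,-0.0212,0.0059,-0.0279,-1, 7.1,0,0,-0.0212,0.0024,-0.0284,-1, 7.1,0,0,-0.0213,-0.0011,-0.0285,-1 ]
[ 0,0,0,0,0,0,-1 ]
```

View pics/s6c.png

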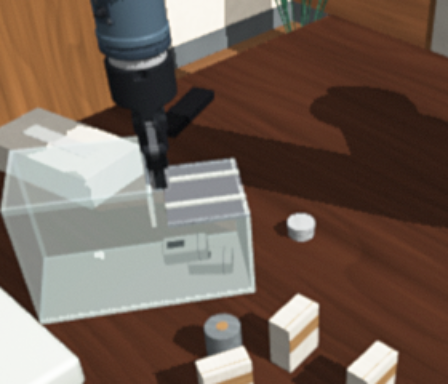

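Both dispensers show inside the box (crop px (185,247) and (210,258)) and the ledge is clear. Now I'll survey the cartons and the rack.

Emit:
carry_out --motion '[0,0,0,-0.0252,0,-0.0306,1,0,0,0,-0.0252,0,-0.0306,1,7.1,0,0,-0.0212,0.0233,-0.0285,-1,7.1,0,0,-0.0212,0.0201,-0.0315,-1,7.1,0,0,-0.0212,0.0166,-0.034,-1,7.1,0,0,-0.0212,0.0126,-0.036,-1,7.1,0,0,-0.0212,0.0093,-0.037,-1,7.1,0,0,-0.0212,0.0059,-0.038,-1,7.1,0,0,-0.0212,0.0024,-0.038,-1,7.1,0,0,-0.0213,-0.0011,-0.038,-1]'

```text
time_s: 18.65
eef_pos: [0.4651, 0.0438, 0.3716]
eef_rot: [0.484, 0.514, 0.492, -0.509]
wrist_force: [0.4, -0.1, 0.2]
opening: 1.001
```

Emit:
carry_out --motion '[0,0,0,0,0,0,-1]'

```text
time_s: 18.75
eef_pos: [0.4657, 0.0472, 0.3762]
eef_rot: [0.486, 0.516, 0.491, -0.507]
wrist_force: [0.8, -0.1, 0.5]
opening: 1.0
```

Run:
```python
from h import *
np.set_printoptions(precision=3,suppress=True)
err(.56,.06,.36,0)
im,K,P=shot('wrist','w3.png'); np.savez('w3.npz',im=im,K=K,P=P)
for n in ['rack','stop_face','carton1']:
    for r in ctrl.landmark_of('wrist',n):
        X=w(P,r['point']); print(n,round(r['conf'],2),X,proj(K,P,X).round(0))
im,K,P=shot('scene')
for r in ctrl.landmark_of('scene','dispenser1'): X=w(P,r['point']);print('d',r['conf'],X,w2bin(X))
```

```text
pos [0.466 0.047 0.376] yaw -2.6 | turn [-2.6 -0.8 -0.3] shift [ 0.017  0.093 -0.017] open 1.0 t 18.75
rack 0.57 [ 0.583  0.153 -0.002] [404.  90.]
rack 0.17 [0.699 0.153 0.001] [499.  86.]
stop_face 0.69 [0.582 0.202 0.006] [406.  46.]
carton1 0.92 [0.574 0.055 0.002] [398. 170.]
carton1 0.76 [ 0.689 -0.061 -0.002] [479. 250.]
carton1 0.76 [ 0.588 -0.058  0.002] [406. 252.]
carton1 0.65 [0.814 0.232 0.005] [604.   9.]
carton1 0.57 [ 0.692  0.064 -0.001] [488. 159.]
carton1 0.56 [ 0.815  0.127 -0.001] [589. 103.]
d 0.25 [ 0.646 -0.123  0.002] [-0.042  0.17  -0.128]
d 0.16 [ 0.58   0.151 -0.002] [-0.249  0.362 -0.132]
```

View pics/w3.png

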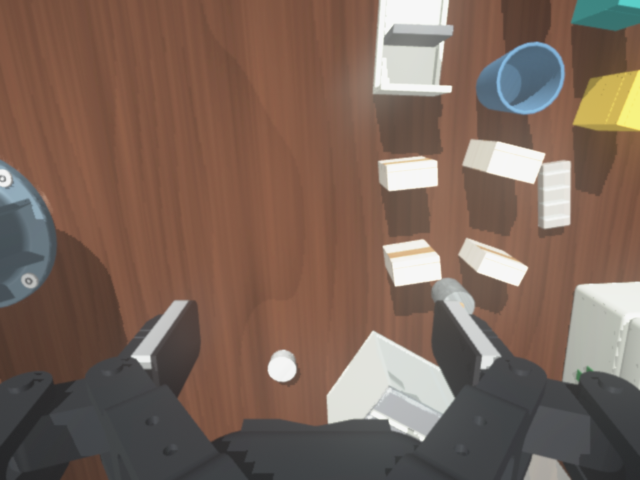

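```bash
cat > fit.py <<'E'
from h import *
from scipy.optimize import minimize
def box(x0,x1,y0,y1,z0,z1): return np.array([[x,y,z] for x in(x0,x1) for y in(y0,y1) for z in(z0,z1)])
def sil(boxes,x,y,a,K,P,S=2):
    m=np.zeros((480*S,640*S),np.uint8); c,s=np.cos(np.radians(a)),np.sin(np.radians(a)); Pi=np.linalg.inv(P)
    for b in boxes:
        W=np.c_[x+c*b[:,0]-s*b[:,1],y+s*b[:,0]+c*b[:,1],b[:,2]]
        q=(K@(Pi[:3,:3]@W.T+Pi[:3,3:])).T; q=q[:,:2]/q[:,2:]
        cv2.fillConvexPoly(m,cv2.convexHull(np.round((q+.5)*S*16).astype(np.int32)),1,shift=4)
    return m
def fit(views,boxes,x,y,a):
    up=[(cv2.resize(M.astype(np.uint8),None,fx=2,fy=2,interpolation=0),K,P) for M,K,P in views]
    def f(p):
        o=0
        for M,K,P in up:
            m=sil(boxes,p[0]/100,p[1]/100,p[2]*5,K,P); o-=(m&M).sum()/(m|M).sum()
        return o/len(up)
    best=None
    for da in (-20,-7,7,20):
        r=minimize(f,[x*100,y*100,(a+da)/5],method='Nelder-Mead',options=dict(xatol=.01,fatol=1e-4,initial_simplex=[[x*100,y*100,(a+da)/5],[x*100+.8,y*100,(a+da)/5],[x*100,y*100+.8,(a+da)/5],[x*100,y*100,(a+da)/5+1.5]]))
        if best is None or r.fun<best.fun: best=r
    return best.x*[.01,.01,5],-best.fun
SZ={1:(.026,.066),2:(.030,.071),3:(.034,.076),4:(.028,.068)}
cbox=lambda k:[box(-.028,.028,-SZ[k][0]/2,SZ[k][0]/2,0,SZ[k][1])]
E
python3 - <<'E'
from fit import *
np.set_printoptions(precision=4,suppress=True)
V={}
for cam in ['wrist','scene']:
    im,K,P=shot(cam); V[cam]=(K,P,ctrl.trace(cam,'carton1'),ctrl.trace(cam,'rack'))
for n,(x,y) in dict(A=(.58,.055),B=(.585,-.058),C=(.69,-.065),D=(.69,.066)).items():
    vs=[]
    for cam,(K,P,ts,_) in V.items():
        u,v=proj(K,P,[x,y,.05]).round().astype(int)
        for t in ts:
            if t['pixels'][v-3:v+4,u-3:u+4].mean()>.5: vs.append((t['pixels'],K,P)); break
    print(n,len(vs))
    for k in SZ: p,s=fit(vs,cbox(k),x,y,0); print('  ',k,p,round(s,3))
vs=[]
for cam,(K,P,_,ts) in V.items():
    for t in ts: print(cam,t['conf'],t['pixels'].sum())
    if ts and cam=='scene': vs.append((ts[0]['pixels'],K,P))
bx=[box(-.038,.038,-.006,.19,0,.006),box(-.038,-.033,0,.19,0,.018),box(.033,.038,0,.19,0,.018),box(-.038,.038,-.006,0,0,.065),box(-.031,.031,.05,.06,0,.071)]
print('rack',fit(vs,bx,.583,.152,-3))
E
```

```text
A 2
   1 [0.5775 0.0554 2.7226] 0.918
   2 [0.5771 0.0552 3.6334] 0.913
   3 [0.577  0.0546 8.0909] 0.81
   4 [0.578  0.0557 2.7331] 0.937
B 1
   1 [ 0.5847 -0.0597  7.691 ] 0.873
   2 [ 0.5835 -0.0589  6.8683] 0.969
   3 [ 0.5821 -0.0562  7.7525] 0.898
   4 [ 0.584  -0.0597  6.1958] 0.926
C 2
   1 [  0.6907  -0.0647 -22.287 ] 0.947
   2 [  0.6906  -0.0648 -27.1742] 0.86
   3 [  0.6909  -0.0648 -31.1554] 0.775
   4 [  0.6907  -0.0649 -24.6919] 0.912
D 2
   1 [  0.69     0.0654 -23.864 ] 0.793
   2 [  0.6898   0.0647 -18.4435] 0.887
   3 [  0.6896   0.0658 -16.1234] 0.938
   4 [  0.6903   0.0654 -21.3403] 0.836
wrist 0.58 6473
scene 0.74 14352
scene 0.59 6487
rack (array([  0.583,   0.152, -23.   ]), np.float64(-0.0))
```

Run:
```python
from fit import *
np.set_printoptions(precision=4,suppress=True)
vs=[]
for cam in ['scene']:
    im,K,P=shot(cam)
    u,v=proj(K,P,[.583,.29,.006]).round().astype(int)
    for t in ctrl.trace(cam,'rack'):
        print(t['conf'],t['pixels'].sum(),t['pixels'][v,u])
        if t['pixels'][v,u]: vs.append((t['pixels'],K,P)); break
for j in (.045,.05,.055):
    bx=[box(-.038,.038,-.006,.19,0,.006),box(-.038,-.033,0,.19,0,.018),box(.033,.038,0,.19,0,.018),box(-.038,.038,-.006,0,0,.065),box(-.031,.031,j,j+.01,0,.071)]
    print('rack',j,fit(vs,bx,.583,.152,-3))
plan([(.583,.178,.20,-2,1),('wait',1,1)])
```

```text
0.67 6555 True
rack 0.045 (array([ 0.5808,  0.152 , -4.4622]), np.float64(0.9744561140285072))
rack 0.05 (array([ 0.5807,  0.1514, -4.3913]), np.float64(0.9788043069046005))
rack 0.055 (array([ 0.5808,  0.1513, -4.3461]), np.float64(0.965085417367575))
[ -0.1,0,0,0.0286,0.0186,-0.0233,1, -0.1,0,0,0.0286,0.0186,-0.0233,1, -0.1,0,0,0.0286,0.0187,-0.0232,1, -0.1,0,0,0.0286,0.0187,-0.0232,1, -0.1,0,0,0.0286,0.0188,-0.0232,1, -0.1,0,0,0.0286,0.0188,-0.0231,1, 0,0,0,0,0,0,1 ]
```

Every carton is identified by its fit: A=4, B=2, C=1, D=3. The rack is at (0.582, 0.152) with yaw -4.4°. Stop first.

Emit:
carry_out --motion '[0.2,0,0,0.0286,0.0186,-0.0233,1,0.2,0,0,0.0286,0.0186,-0.0233,1,0.2,0,0,0.0286,0.0187,-0.0232,1,0.2,0,0,0.0286,0.0187,-0.0232,1,0.2,0,0,0.0286,0.0188,-0.0232,1,0.2,0,0,0.025,0.0188,-0.0231,1,0,0,0,0,0,0,1]'

```text
time_s: 20.15
eef_pos: [0.5913, 0.1819, 0.2005]
eef_rot: [0.48, 0.521, 0.484, -0.514]
wrist_force: [0.1, -0.2, -0.1]
opening: -0.002
```

```bash
cat >> h.py <<'E'
RK=np.array([.582,.152,0.]); RY=-4.4
def rk2w(x,y,z):
    a=np.radians(RY); return RK+np.array([x*np.cos(a)-y*np.sin(a),x*np.sin(a)+y*np.cos(a),z])
def w2rk(X):
    a=np.radians(RY); d=np.array(X)-RK; return np.array([d[0]*np.cos(a)+d[1]*np.sin(a),-d[0]*np.sin(a)+d[1]*np.cos(a),d[2]])
E
python3 - <<'E'
from h import *
err(*rk2w(0,.025,.035),RY); print(w2rk(tool()[:3,3]))
E
```

```text
pos [0.5913 0.1819 0.2005] yaw -4.1 | turn [ 0.3 -0.6 -0.1] shift [ 0.1654 -0.0073  0.0073] open -0.002 t 20.15
[0.0069829  0.0304776  0.20048999]
```

Emit:
carry_out --motion '[0.3,-0.6,0,0.02,-0.007,0.006,1,0,0,0,0.04,0,0,1,0,0,0,0,0,0,1]'

```text
time_s: 20.45
eef_pos: [0.5844, 0.1768, 0.1394]
eef_rot: [0.481, 0.519, 0.48, -0.518]
wrist_force: [-1.4, -0.7, -1.0]
opening: 0.003
```

Run:
```python
from h import *
err(*rk2w(0,.025,.035),RY); print(w2rk(tool()[:3,3]))
```

```text
pos [0.5844 0.1768 0.1394] yaw -4.3 | turn [ 0.1  0.  -0.1] shift [ 0.1044 -0.0007 -0.0002] open 0.003 t 20.45
[0.00045595 0.02487331 0.13937446]
```

Emit:
carry_out --motion '[0,0,0,0.035,0,0,1,0,0,0,0.04,0,0,1,0,0,0,0.025,0,0,1,0,0,0,0,0,0,1,0,0,0,0,0,-0.025,1,0,0,0,0,0,-0.025,1,0,0,0,0,0,-0.03,1,0,0,0,0,0,-0.025,1,0,0,0,0,0,0,1]'

```text
time_s: 21.35
eef_pos: [0.6062, 0.2813, 0.0623]
eef_rot: [0.486, 0.526, 0.474, -0.513]
wrist_force: [-1.8, 0.0, -0.8]
opening: -0.004
```

Run:
```python
from h import *
err(*rk2w(0,.154,.035),RY); print(w2rk(tool()[:3,3]),ctrl.get_obs()['wrist_force'])
```

```text
pos [0.6062 0.2813 0.0623] yaw -4.5 | turn [-0.1 -0.1 -1.5] shift [ 0.027  -0.0149 -0.0232] open -0.004 t 21.35
[0.0141804  0.13072518 0.0623468 ] [-1.79543722  0.0054747  -0.76461932]
```

Emit:
carry_out --motion '[0,0,-1.5,0.018,-0.015,0.003,1,0,0,0,0.008,0,-0.01,1,0,0,0,0.003,0,-0.014,1,0,0,0,0,0,-0.006,1,0,0,0,0,0,0,1]'

```text
time_s: 21.85
eef_pos: [0.5956, 0.3086, 0.0361]
eef_rot: [0.479, 0.521, 0.479, -0.519]
wrist_force: [-0.8, -0.1, -0.5]
opening: 0.0
```

Run:
```python
from h import *
err(*rk2w(0,.154,.035),RY); print(w2rk(tool()[:3,3]),ctrl.get_obs()['wrist_force'])
for cam in ['top','scene']:
    im,K,P=shot(cam)
    for r in ctrl.landmark_of(cam,'stop_face'): print(r['conf'],w2rk(w(P,r['point'])))
p=tool()[:3,3]
x,y,a=.6896,.0658,-16.1
plan([(p[0]-.002,p[1]-.012,.12,None,1),(x,y,.16,a,-1),('wait',1,-1)])
```

```text
pos [0.5956 0.3086 0.0361] yaw -4.6 | turn [-0.2 -0.1 -0.1] shift [ 0.0011 -0.0016  0.0032] open 0.0 t 21.85
[0.00158904 0.15722001 0.03608033] [-0.76516183 -0.0574627  -0.48761971]
0.31 [ 0.01807356 -0.20869218  0.00097529]
0.67 [0.00073358 0.16536849 0.00729107]
[ -0,0,0,-0.0418,-0.0005,0.0061,1, -0,0,0,-0.0418,-0.0005,0.0061,1, 1.9,0,0,-0.0067,0.019,0.0369,-1, 1.9,0,0,-0.0067,0.0203,0.0363,-1, 1.9,0,0,-0.0067,0.0215,0.0356,-1, 1.9,0,0,-0.0067,0.0226,0.0348,-1, 1.9,0,0,-0.0067,0.0238,0.0341,-1, 1.9,0,0,-0.0067,0.0249,0.0333,-1, 0,0,0,0,0,0,-1 ]
```

Emit:
carry_out --motion '[0,0,0,-0.0418,-0.0005,0.0061,1,0,0,0,-0.0418,-0.0005,0.0061,1,1.9,0,0,-0.0067,0.019,0.0369,-1,1.9,0,0,-0.0067,0.0203,0.0363,-1,1.9,0,0,-0.0067,0.0215,0.0356,-1,1.9,0,0,-0.0067,0.0226,0.0348,-1,1.9,0,0,-0.0067,0.0238,0.0341,-1,1.9,0,0,-0.0067,0.0249,0.0333,-1,0,0,0,0,0,0,-1]'

```text
time_s: 22.95
eef_pos: [0.6921, 0.0554, 0.166]
eef_rot: [0.425, 0.568, 0.422, -0.565]
wrist_force: [0.1, 0.1, -0.9]
opening: 0.999
```

Run:
```python
from h import *
err(.6896,.0658,.12,-16.1)
```

```text
pos [0.6921 0.0554 0.166 ] yaw -16.4 | turn [-0.3 -0.1 -0.3] shift [ 0.0459 -0.0056 -0.0091] open 0.999 t 22.95
```

Emit:
carry_out --motion '[0,0,0,0.01,-0.006,-0.01,-1,0,0,0,0,-0.001,-0.002,-1,0,0,0,0,0,0,-1,0,0,0,0.035,0,0,-1,0,0,0,0.04,0,0,-1,0,0,0,0.03,0,0,-1,0,0,0,0,0,0,-1]'

```text
time_s: 23.65
eef_pos: [0.6876, 0.0771, 0.0479]
eef_rot: [0.427, 0.567, 0.425, -0.562]
wrist_force: [-0.1, -0.5, -0.4]
opening: 0.999
```

Run:
```python
from h import *
err(.6896,.0658,.03,-16.1)
```

```text
pos [0.6876 0.0771 0.0479] yaw -16.0 | turn [ 0.1 -0.2 -0.4] shift [0.0179 0.005  0.0104] open 0.999 t 23.65
```

Emit:
carry_out --motion '[0,0,0,0.014,0.005,0.012,-1,0,0,0,0.006,0.001,0.003,-1,0,0,0,0,0,0,-1]'

```text
time_s: 23.95
eef_pos: [0.6906, 0.062, 0.0293]
eef_rot: [0.428, 0.567, 0.425, -0.561]
wrist_force: [0.1, -1.5, 0.7]
opening: 1.003
```

Run:
```python
from h import *
err(.6896,.0658,.03,-16.1)
```

```text
pos [0.6906 0.062  0.0293] yaw -15.8 | turn [ 0.3 -0.2 -0.5] shift [-0.0007 -0.002  -0.0034] open 1.003 t 23.95
```

Emit:
carry_out --motion '[0,0,0,0,-0.002,-0.004,-1,0,0,0,0,0,0,1,0,0,0,0,0,0,1,0,0,0,0,0,0,1,0,0,0,0,0,0,1,0,0,0,-0.03,0,0,1,0,0,0,-0.04,0,0,1,0,0,0,-0.04,0,0,1,0,0,0,0,0,0,1]'

```text
time_s: 24.85
eef_pos: [0.6895, 0.0665, 0.1459]
eef_rot: [0.429, 0.568, 0.424, -0.56]
wrist_force: [1.2, -0.8, 0.2]
opening: 0.652
```

Run:
```python
from h import *
err(*rk2w(0,.022,.15),RY)
plan([(*rk2w(0,.024,.15),RY,1),('wait',1,1)])
```

```text
pos [0.6895 0.0665 0.1459] yaw -15.8 | turn [-11.4  -0.2  -0.7] shift [-0.0053 -0.131  -0.0746] open 0.652 t 24.85
[ -2.8,0,0,-0.001,-0.0329,-0.0191,1, -2.8,0,0,-0.001,-0.0319,-0.0207,1, -2.8,0,0,-0.001,-0.0308,-0.0223,1, -2.8,0,0,-0.001,-0.0296,-0.0238,1, 0,0,0,0,0,0,1 ]
```

Emit:
carry_out --motion '[-2.8,0,0,-0.001,-0.0329,-0.0191,1,-2.8,0,0,-0.001,-0.0319,-0.0207,1,-2.8,0,0,-0.001,-0.0308,-0.0223,1,-2.8,0,0,-0.001,-0.0296,-0.0238,1,0,0,0,0,0,0,1]'

```text
time_s: 25.35
eef_pos: [0.5807, 0.1775, 0.1481]
eef_rot: [0.484, 0.523, 0.477, -0.514]
wrist_force: [0.0, 0.1, -1.2]
opening: 0.649
```

Run:
```python
from h import *
err(*rk2w(0,.023,.12),RY);print(w2rk(tool()[:3,3]))
```

```text
pos [0.5807 0.1775 0.1481] yaw -4.4 | turn [ 0.  -0.1 -0.8] shift [0.0282 0.0029 0.0024] open 0.649 t 25.35
[-0.00327873  0.02535694  0.14812622]
```

Emit:
carry_out --motion '[0,0,-0.8,0.01,0.003,0,1,0,0,0,0.03,0,0,1,0,0,0,0.03,0,0,1,0,0,0,0,0,0,1]'

```text
time_s: 25.75
eef_pos: [0.5864, 0.1764, 0.075]
eef_rot: [0.48, 0.52, 0.48, -0.518]
wrist_force: [-0.9, -0.3, -1.5]
opening: 0.65
```

Run:
```python
from h import *
err(*rk2w(0,.022,.038),RY);print(w2rk(tool()[:3,3]))
```

```text
pos [0.5864 0.1764 0.075 ] yaw -4.4 | turn [-0.  -0.1 -0.1] shift [ 0.037  -0.0026  0.0027] open 0.65 t 25.75
[0.00253583 0.02466093 0.07499976]
```

Emit:
carry_out --motion '[0,0,0,0.01,-0.003,0.002,1,0,0,0,0.01,0,0,1,0,0,0,0.01,0,0,1,0,0,0,0,0,0,1]'

```text
time_s: 26.15
eef_pos: [0.5857, 0.1726, 0.0437]
eef_rot: [0.48, 0.521, 0.479, -0.518]
wrist_force: [-0.6, 1.2, 0.1]
opening: 0.646
```

Run:
```python
from h import *
err(*rk2w(0,.022,.036),RY);print(w2rk(tool()[:3,3]),ctrl.get_obs()['wrist_force'])
```

```text
pos [0.5857 0.1726 0.0437] yaw -4.6 | turn [-0.2 -0.1 -0.2] shift [ 0.0077 -0.0021 -0.0012] open 0.646 t 26.15
[0.00211181 0.02081864 0.04368185] [-0.64542028  1.24630114  0.0706999 ]
```

Emit:
carry_out --motion '[0,0,0,0.006,-0.002,-0.001,1,0,0,0,0.003,0,0,1,0,0,0,0,0,0,-1,0,0,0,0,0,0,-1,0,0,0,0,0,0,-1,0,0,0,-0.035,0,0,-1,0,0,0,-0.045,0,0,-1,0,0,0,-0.045,0,0,-1]'

```text
time_s: 26.95
eef_pos: [0.5799, 0.1737, 0.1606]
eef_rot: [-0.478, -0.518, -0.482, 0.521]
wrist_force: [0.4, -0.3, -0.1]
opening: 1.0
```

Run:
```python
from h import *
print(ctrl.get_obs()['wrist_force'])
plan([(.5835,-.0589,.14,6.9,-1),('wait',1,-1)])
im,K,P=shot('scene'); cv2.imwrite('pics/s7.png',cv2.resize(im[270:450,220:520],None,fx=2,fy=2))
```

```text
[ 0.40030182 -0.26447104 -0.07633513]
[ -1.9,0,0,0.0034,0.0037,0.0386,-1, -1.9,0,0,0.0034,0.0024,0.0387,-1, -1.9,0,0,0.0034,0.0011,0.0387,-1, -1.9,0,0,0.0034,-0.0002,0.0388,-1, -1.9,0,0,0.0034,-0.0015,0.0387,-1, -1.9,0,0,0.0034,-0.0028,0.0387,-1, 0,0,0,0,0,0,-1 ]
```

View pics/s7.png

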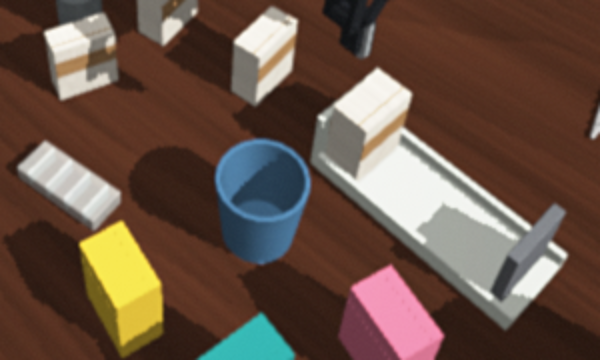

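Carton 3 stands upright against the end wall, with the stop at the far end. Next is carton 2.

Emit:
carry_out --motion '[-1.9,0,0,0.0034,0.0037,0.0386,-1,-1.9,0,0,0.0034,0.0024,0.0387,-1,-1.9,0,0,0.0034,0.0011,0.0387,-1,-1.9,0,0,0.0034,0,0.0388,-1,-1.9,0,0,0.0034,-0.0015,0.0387,-1,-1.7,0,0,0.0034,-0.0028,0.031,-1,0,0,0,0,0,0,-1]'

```text
time_s: 27.7
eef_pos: [0.594, -0.0564, 0.1541]
eef_rot: [0.537, 0.472, 0.526, -0.461]
wrist_force: [-0.4, 0.7, -0.1]
opening: 1.002
```

Run:
```python
from h import *
err(.5835,-.0589,.13,6.9)
```

```text
pos [ 0.594  -0.0564  0.1541] yaw 7.4 | turn [ 0.5  0.1 -1.2] shift [ 0.0239 -0.0113  0.0011] open 1.002 t 27.7
```

Emit:
carry_out --motion '[0.5,0,-1.2,0.01,-0.012,0.001,-1,0,0,0,0,-0.001,0,-1,0,0,0,0.03,0,0,-1,0,0,0,0.035,0,0,-1,0,0,0,0.025,0,0,-1,0,0,0,0,0,0,-1]'

```text
time_s: 28.3
eef_pos: [0.5804, -0.0546, 0.0506]
eef_rot: [0.53, 0.468, 0.529, -0.468]
wrist_force: [-0.9, -0.1, -0.1]
opening: 1.002
```

Run:
```python
from h import *
err(.5835,-.0589,.03,6.9)
```

```text
pos [ 0.5804 -0.0546  0.0506] yaw 7.0 | turn [ 0.1  0.1 -0. ] shift [0.0206 0.0025 0.0046] open 1.002 t 28.3
```

Emit:
carry_out --motion '[0,0,0,0.016,0.003,0.005,-1,0,0,0,0.006,0,0.001,-1,0,0,0,0,0,0,-1,0,0,0,0,0,0,1,0,0,0,0,0,0,1,0,0,0,0,0,0,1,0,0,0,0,0,0,1]'

```text
time_s: 29.0
eef_pos: [0.5876, -0.0572, 0.0347]
eef_rot: [0.533, 0.468, 0.528, -0.466]
wrist_force: [-0.9, 0.8, -1.2]
opening: 0.65
```

Run:
```python
from h import *
err(.5835,-.0589,.03,6.9)
p=tool()[:3,3]
plan([(p[0],p[1],.15,None,1),(*rk2w(0,.054,.15),RY,1),('wait',1,1)])
```

```text
pos [ 0.5876 -0.0572  0.0347] yaw 7.3 | turn [ 0.4  0.2 -0.4] shift [ 0.0046 -0.0043  0.0012] open 0.65 t 29.0
[ -0,0,0,-0.0384,0,0,1, -0,0,0,-0.0384,0,0,1, -0,0,0,-0.0384,0,0,1, 2,0,0,0,0.0053,-0.0435,1, 2,0,0,0,0.0039,-0.0437,1, 2,0,0,0,0.0024,-0.0438,1, 2,0,0,0,0.0009,-0.0438,1, 2,0,0,0,-0.0006,-0.0438,1, 2,0,0,0,-0.0021,-0.0438,1, 0,0,0,0,0,0,1 ]
```

Emit:
carry_out --motion '[0,0,0,-0.0384,0,0,1,0,0,0,-0.0384,0,0,1,0,0,0,-0.0384,0,0,1,2,0,0,0,0.0053,-0.0435,1,2,0,0,0,0.0039,-0.0437,1,2,0,0,0,0.0024,-0.0438,1,2,0,0,0,0.0009,-0.0438,1,2,0,0,0,-0.0006,-0.0438,1,1.7,0,0,0,-0.0021,-0.0438,1,0,0,0,0,0,0,1]'

```text
time_s: 30.0
eef_pos: [0.588, 0.2136, 0.1572]
eef_rot: [0.48, 0.526, 0.473, -0.52]
wrist_force: [-0.1, -0.7, -1.5]
opening: 0.647
```

Run:
```python
from h import *
err(*rk2w(0,.056,.12),RY);print(w2rk(tool()[:3,3]))
```

```text
pos [0.588  0.2136 0.1572] yaw -5.3 | turn [-0.9 -0.  -0.7] shift [ 0.0372 -0.0017  0.0059] open 0.647 t 30.0
[0.00127553 0.06189263 0.15724662]
```

Emit:
carry_out --motion '[-0.9,0,-0.7,0.02,-0.001,0.001,1,0,0,0,0.03,0,0,1,0,0,0,0.02,0,0,1,0,0,0,0,0,0,1]'

```text
time_s: 30.4
eef_pos: [0.5863, 0.2104, 0.0821]
eef_rot: [-0.481, -0.517, -0.482, 0.518]
wrist_force: [-1.3, 0.4, -1.0]
opening: 0.649
```

Run:
```python
from h import *
err(*rk2w(0,.060,.043),RY);print(w2rk(tool()[:3,3]))
```

```text
pos [0.5863 0.2104 0.0821] yaw -4.1 | turn [0.3 0.1 0.1] shift [ 0.0391  0.0003 -0.0015] open 0.649 t 30.4
[-0.00021638  0.05856847  0.08206749]
```

Emit:
carry_out --motion '[0,0,0,0.012,0,-0.002,1,0,0,0,0.012,0,0,1,0,0,0,0.008,0,0,1,0,0,0,0,0,0,1]'

```text
time_s: 30.8
eef_pos: [0.5867, 0.2094, 0.0471]
eef_rot: [-0.48, -0.517, -0.481, 0.52]
wrist_force: [-0.8, -0.5, -2.1]
opening: 0.65
```

Run:
```python
from h import *
err(*rk2w(0,.060,.042),RY);print(w2rk(tool()[:3,3]),ctrl.get_obs()['wrist_force'])
```

```text
pos [0.5867 0.2094 0.0471] yaw -4.3 | turn [0.1 0.1 0.2] shift [ 0.0051 -0.0003 -0.0025] open 0.65 t 30.8
[0.00028249 0.05754862 0.04709148] [-0.75264012 -0.47388379 -2.09834394]
```

Emit:
carry_out --motion '[0,0,0,0.005,0,-0.001,1,0,0,0,0.002,0,0,1,0,0,0,0,0,0,-1,0,0,0,0,0,0,-1,0,0,0,0,0,0,-1,0,0,0,-0.035,0,0,-1,0,0,0,-0.045,0,0,-1,0,0,0,-0.045,0,0,-1]'

```text
time_s: 31.6
eef_pos: [0.5836, 0.2102, 0.1627]
eef_rot: [-0.478, -0.514, -0.484, 0.523]
wrist_force: [1.7, -0.1, -0.4]
opening: 1.0
```

Emit:
carry_out --motion '[-1.7,0,0,0,0,0.037,-1,-1.7,0,0,0,-0.001,0.038,-1,-1.7,0,0,0,-0.001,0.038,-1,-1.7,0,0,0,-0.001,0.033,-1,0,0,0,0,0,0,-1]'

```text
time_s: 32.1
eef_pos: [0.5832, 0.062, 0.1769]
eef_rot: [0.516, 0.488, 0.51, -0.484]
wrist_force: [0.3, -0.1, 0.4]
opening: 1.004
```

Run:
```python
from fit import *
np.set_printoptions(precision=4,suppress=True)
err(.578,.0557,.13,2.7)
im,K,P=shot('scene'); ts=ctrl.trace('scene','carton1')
for k,(x,y,z) in {4:(.578,.0557,.05),1:(.6907,-.0647,.05),3:(*rk2w(0,.019,0)[:2],.05),2:(*rk2w(0,.058,0)[:2],.06)}.items():
    u,v=proj(K,P,[x,y,z]).round().astype(int)
    for t in ts:
        if t['pixels'][v-2:v+3,u-2:u+3].mean()>.5:
            b=cbox(k)
            if k in(2,3): b=[b[0]+[0,0,.006]]
            p,s=fit([(t['pixels'],K,P)],b,x,y,0); print(k,p,round(s,3),w2rk([p[0],p[1],0])); break
```

```text
pos [0.5832 0.062  0.1769] yaw 3.1 | turn [ 0.4  0.1 -0.6] shift [ 0.0469 -0.006   0.0059] open 1.004 t 32.1
4 [0.5763 0.0538 3.336 ] 0.954 [ 0.0019 -0.0983  0.    ]
1 [  0.6899  -0.0666 -24.6492] 0.953 [ 0.1244 -0.2096  0.    ]
3 [0.5808 0.1661 5.5118] 0.746 [-0.0023  0.014   0.    ]
2 [ 0.5852  0.2062 -3.101 ] 0.955 [-0.001   0.0543  0.    ]
```

Emit:
carry_out --motion '[0.3,0,-0.6,0.015,-0.006,0.006,-1,0,0,0,0.02,-0.001,0,-1,0,0,0,0.03,0,0,-1,0,0,0,0.035,0,0,-1,0,0,0,0.02,0,0,-1,0,0,0,0,0,0,-1]'

```text
time_s: 32.8
eef_pos: [0.5733, 0.064, 0.0487]
eef_rot: [0.512, 0.485, 0.515, -0.487]
wrist_force: [-0.4, -0.1, -1.4]
opening: 0.999
```

Run:
```python
from h import *
err(.577,.055,.03,2.8)
```

```text
pos [0.5733 0.064  0.0487] yaw 3.2 | turn [ 0.4 -0.   0.2] shift [0.0187 0.0033 0.0092] open 0.999 t 32.8
```

Emit:
carry_out --motion '[0.4,0,0,0.014,0.003,0.01,-1,0,0,0,0.006,0,0.002,-1,0,0,0,0,0,0,-1,0,0,0,0,0,0,1,0,0,0,0,0,0,1,0,0,0,0,0,0,1,0,0,0,0,0,0,1]'

```text
time_s: 33.5
eef_pos: [0.5778, 0.0556, 0.0312]
eef_rot: [0.512, 0.486, 0.513, -0.487]
wrist_force: [-0.6, 0.6, -0.3]
opening: 0.649
```

Run:
```python
from h import *
err(.577,.055,.03,2.8)
p=tool()[:3,3]
plan([(p[0],p[1],.15,None,1),(*rk2w(0,.096,.15),RY,1),('wait',1,1)])
```

```text
pos [0.5778 0.0556 0.0312] yaw 3.0 | turn [ 0.2 -0.   0.1] shift [ 0.0012 -0.0008  0.0005] open 0.649 t 33.5
[ -0,0,0,-0.0396,0,-0,1, -0,0,0,-0.0396,0,-0,1, -0,0,0,-0.0396,0,-0,1, 1.5,0,0,0,0.0043,-0.0383,1, 1.5,0,0,0,0.0033,-0.0384,1, 1.5,0,0,0,0.0023,-0.0384,1, 1.5,0,0,0,0.0014,-0.0385,1, 1.5,0,0,0,0.0004,-0.0385,1, 0,0,0,0,0,0,1 ]
```

Emit:
carry_out --motion '[0,0,0,-0.0396,0,0,1,0,0,0,-0.0396,0,0,1,0,0,0,-0.0396,0,0,1,1.5,0,0,0,0.0043,-0.0383,1,1.5,0,0,0,0.0033,-0.0384,1,1.5,0,0,0,0.0023,-0.0384,1,1.5,0,0,0,0.0014,-0.0385,1,1.4,0,0,0,0.0004,-0.036,1,0,0,0,0,0,0,1]'

```text
time_s: 34.4
eef_pos: [0.5909, 0.2515, 0.158]
eef_rot: [0.478, 0.522, 0.478, -0.52]
wrist_force: [-0.5, 0.1, -0.7]
opening: 0.646
```

Run:
```python
from h import *
err(*rk2w(0,.096,.12),RY);print(w2rk(tool()[:3,3]))
```

```text
pos [0.5909 0.2515 0.158 ] yaw -5.0 | turn [-0.6 -0.1 -0.1] shift [ 0.038  -0.0013  0.004 ] open 0.646 t 34.4
[0.00123041 0.09985428 0.1579945 ]
```

Emit:
carry_out --motion '[-0.6,0,0,0.02,-0.001,0.001,1,0,0,0,0.03,0,0,1,0,0,0,0.022,0,0,1,0,0,0,0,0,0,1]'

```text
time_s: 34.8
eef_pos: [0.5902, 0.2518, 0.0858]
eef_rot: [0.483, 0.519, 0.481, -0.516]
wrist_force: [-0.4, 0.2, -1.1]
opening: 0.652
```

Run:
```python
from h import *
err(*rk2w(0,.096,.038),RY);print(w2rk(tool()[:3,3]))
```

```text
pos [0.5902 0.2518 0.0858] yaw -4.1 | turn [ 0.3 -0.1 -0.3] shift [ 0.0477 -0.0008  0.0042] open 0.652 t 34.8
[0.00053722 0.10011192 0.0857548 ]
```

Emit:
carry_out --motion '[0,0,0,0.015,-0.001,0.003,1,0,0,0,0.016,0,0,1,0,0,0,0.01,0,0,1,0,0,0,0,0,0,1]'

```text
time_s: 35.2
eef_pos: [0.5905, 0.2476, 0.044]
eef_rot: [0.483, 0.52, 0.48, -0.515]
wrist_force: [-0.4, 0.6, 0.2]
opening: 0.647
```

Run:
```python
from h import *
err(*rk2w(0,.096,.038),RY);print(w2rk(tool()[:3,3]),ctrl.get_obs()['wrist_force'])
```

```text
pos [0.5905 0.2476 0.044 ] yaw -4.1 | turn [ 0.3 -0.2 -0.4] shift [ 0.006  -0.0012  0.    ] open 0.647 t 35.2
[0.00117261 0.09601226 0.04402049] [-0.41832296  0.58031024  0.23107797]
```

Emit:
carry_out --motion '[0,0,0,0.006,-0.001,0,1,0,0,0,0.002,0,0,1,0,0,0,0,0,0,-1,0,0,0,0,0,0,-1,0,0,0,0,0,0,-1,0,0,0,-0.035,0,0,-1,0,0,0,-0.045,0,0,-1,0,0,0,-0.045,0,0,-1]'

```text
time_s: 36.0
eef_pos: [0.5851, 0.2466, 0.1581]
eef_rot: [-0.481, -0.517, -0.482, 0.519]
wrist_force: [0.5, 1.1, 0.0]
opening: 0.997
```

Run:
```python
from h import *
plan([(.690,-.060,.16,-23,-1),('wait',1,-1)])
```

```text
[ 2.4,0,0,-0.0002,0.0159,0.0373,-1, 2.4,0,0,-0.0002,0.0174,0.0366,-1, 2.4,0,0,-0.0002,0.0189,0.0359,-1, 2.4,0,0,-0.0002,0.0203,0.035,-1, 2.4,0,0,-0.0002,0.0217,0.0342,-1, 2.4,0,0,-0.0002,0.0231,0.0333,-1, 2.4,0,0,-0.0002,0.0245,0.0323,-1, 2.4,0,0,-0.0002,0.0258,0.0312,-1, 0,0,0,0,0,0,-1 ]
```

Emit:
carry_out --motion '[2.4,0,0,0,0.0159,0.0373,-1,2.4,0,0,0,0.0174,0.0366,-1,2.4,0,0,0,0.0189,0.0359,-1,2.4,0,0,0,0.0203,0.035,-1,2.4,0,0,0,0.0217,0.0342,-1,2.4,0,0,0,0.0231,0.0333,-1,2.4,0,0,0,0.0245,0.0323,-1,2,0,0,0,0.022,0.027,-1,0,0,0,0,0,0,-1]'

```text
time_s: 36.9
eef_pos: [0.6982, -0.064, 0.1768]
eef_rot: [0.393, 0.599, 0.384, -0.583]
wrist_force: [-1.0, 0.1, 0.5]
opening: 1.003
```

Run:
```python
from h import *
err(.690,-.0655,.13,-23)
im,K,P=shot('scene'); cv2.imwrite('pics/s8.png',cv2.resize(im[220:450,220:520],None,fx=2,fy=2))
```

```text
pos [ 0.6982 -0.064   0.1768] yaw -23.4 | turn [-0.4 -0.7 -1.3] shift [ 0.0466 -0.008   0.0052] open 1.003 t 36.9
```

View pics/s8.png

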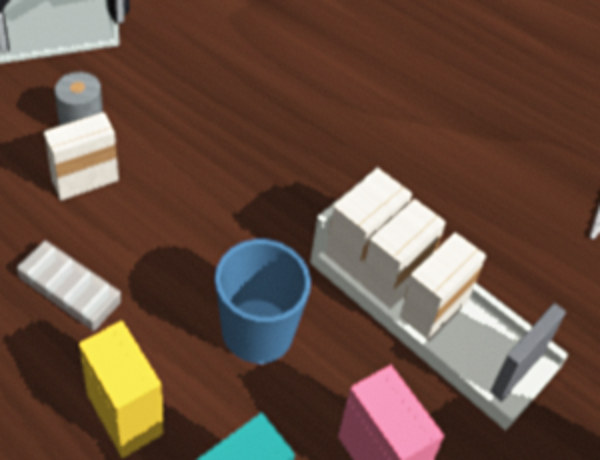

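Three cartons stand in a row with small gaps, and there is room left before the stop. Next is carton 1.

Emit:
carry_out --motion '[-0.4,-0.7,-1.3,0.015,-0.008,0.005,-1,0,0,0,0.02,-0.001,0,-1,0,0,0,0.03,0,0,-1,0,0,0,0.035,0,0,-1,0,0,0,0.02,0,0,-1,0,0,0,0,0,0,-1]'

```text
time_s: 37.55
eef_pos: [0.6823, -0.0548, 0.0498]
eef_rot: [-0.392, -0.585, -0.396, 0.589]
wrist_force: [0.5, 0.2, -0.4]
opening: 1.001
```

Run:
```python
from h import *
err(.690,-.0655,.03,-23)
```

```text
pos [ 0.6823 -0.0548  0.0498] yaw -22.2 | turn [0.8 0.1 0.5] shift [0.0197 0.0113 0.007 ] open 1.001 t 37.55
```

Emit:
carry_out --motion '[0.8,0,0.5,0.015,0.012,0.008,-1,0,0,0,0.006,0.001,0.001,-1,0,0,0,0,0,0,-1,0,0,0,0,0,0,1,0,0,0,0,0,0,1,0,0,0,0,0,0,1,0,0,0,0,0,0,1]'

```text
time_s: 38.25
eef_pos: [0.6912, -0.0627, 0.0331]
eef_rot: [-0.394, -0.588, -0.392, 0.588]
wrist_force: [-0.4, 0.5, -1.0]
opening: 0.647
```

Run:
```python
from h import *
err(.690,-.0655,.03,-23)
p=tool()[:3,3]
plan([(p[0],p[1],.16,None,1),(*rk2w(0,.132,.16),RY,1),('wait',1,1)])
```

```text
pos [ 0.6912 -0.0627  0.0331] yaw -22.5 | turn [ 0.5  0.1 -0.1] shift [ 0.0031 -0.0001  0.003 ] open 0.647 t 38.25
[ -0,0,0,-0.0423,0,-0,1, -0,0,0,-0.0423,0,-0,1, -0,0,0,-0.0423,0,-0,1, -2,0,0,0,-0.0249,-0.0313,1, -2,0,0,0,-0.0238,-0.0322,1, -2,0,0,0,-0.0227,-0.033,1, -2,0,0,0,-0.0215,-0.0338,1, -2,0,0,0,-0.0203,-0.0345,1, -2,0,0,0,-0.0191,-0.0352,1, -2,0,0,0,-0.0178,-0.0358,1 ]
[ -2,0,0,0,-0.0165,-0.0365,1, -2,0,0,0,-0.0152,-0.037,1, 0,0,0,0,0,0,1 ]
```

Emit:
carry_out --motion '[0,0,0,-0.0423,0,0,1,0,0,0,-0.0423,0,0,1,0,0,0,-0.0423,0,0,1,-2,0,0,0,-0.0249,-0.0313,1,-2,0,0,0,-0.0238,-0.0322,1,-2,0,0,0,-0.0227,-0.033,1,-2,0,0,0,-0.0215,-0.0338,1,-2,0,0,0,-0.0203,-0.0345,1,-2,0,0,0,-0.0191,-0.0352,1,-2,0,0,0,-0.0178,-0.0358,1]'

```text
time_s: 39.25
eef_pos: [0.6134, 0.2099, 0.1683]
eef_rot: [0.464, 0.537, 0.459, -0.535]
wrist_force: [0.6, 0.3, -1.0]
opening: 0.643
```

Emit:
carry_out --motion '[-2,0,0,0,-0.0165,-0.0365,1,-1.8,0,0,0,-0.014,-0.033,1,0,0,0,0,0,0,1]'

```text
time_s: 39.55
eef_pos: [0.5887, 0.2909, 0.1691]
eef_rot: [0.483, 0.52, 0.479, -0.516]
wrist_force: [-0.2, -0.0, -0.6]
opening: 0.64
```

Run:
```python
from h import *
err(*rk2w(0,.133,.12),RY);print(w2rk(tool()[:3,3]))
```

```text
pos [0.5887 0.2909 0.1691] yaw -4.3 | turn [ 0.1  0.  -0.5] shift [0.0491 0.0036 0.006 ] open 0.64 t 39.55
[-0.00398682  0.13897011  0.16909703]
```

Emit:
carry_out --motion '[0,0,-0.5,0.025,0.003,0.001,1,0,0,0,0.035,0,0,1,0,0,0,0.025,0,0,1,0,0,0,0,0,0,1]'

```text
time_s: 39.95
eef_pos: [0.5932, 0.2909, 0.085]
eef_rot: [0.483, 0.519, 0.481, -0.516]
wrist_force: [-0.7, 0.0, -1.6]
opening: 0.643
```

Run:
```python
from h import *
err(*rk2w(0,.137,.040),RY);print(w2rk(tool()[:3,3]))
```

```text
pos [0.5932 0.2909 0.085 ] yaw -4.1 | turn [ 0.3 -0.1 -0.3] shift [ 0.045  -0.0007  0.0024] open 0.643 t 39.95
[0.00047964 0.1393452  0.08501252]
```

Emit:
carry_out --motion '[0,0,0,0.014,-0.001,0.002,1,0,0,0,0.014,0,0,1,0,0,0,0.01,0,0,1,0,0,0,0,0,0,1]'

```text
time_s: 40.35
eef_pos: [0.5944, 0.288, 0.0475]
eef_rot: [0.483, 0.521, 0.48, -0.515]
wrist_force: [-0.5, 0.9, 0.2]
opening: 0.649
```

Run:
```python
from h import *
err(*rk2w(0,.137,.040),RY);print(w2rk(tool()[:3,3]),ctrl.get_obs()['wrist_force'])
```

```text
pos [0.5944 0.288  0.0475] yaw -4.2 | turn [ 0.2 -0.1 -0.5] shift [ 0.0075 -0.002  -0.0005] open 0.649 t 40.35
[0.00196179 0.13651823 0.04749216] [-0.53091069  0.87841866  0.23594619]
```

Emit:
carry_out --motion '[0,0,0,0.006,-0.002,0,1,0,0,0,0.003,0,0,1,0,0,0,0,0,0,-1,0,0,0,0,0,0,-1,0,0,0,0,0,0,-1,0,0,0,-0.035,0,0,-1,0,0,0,-0.045,0,0,-1,0,0,0,-0.03,0,0,1,0,0,0,0,0,-0.04,1,0,0,0,0,0,-0.035,1]'

```text
time_s: 41.35
eef_pos: [0.5995, 0.361, 0.1561]
eef_rot: [0.482, 0.523, 0.477, -0.515]
wrist_force: [0.2, -0.9, -0.6]
opening: 0.515
```

Emit:
carry_out --motion '[0,0,0,0,0,0,1]'

```text
time_s: 41.45
eef_pos: [0.5999, 0.3649, 0.1579]
eef_rot: [0.483, 0.524, 0.478, -0.513]
wrist_force: [-0.3, -0.4, -0.4]
opening: 0.333
```

Run:
```python
from h import *
err(*rk2w(0,.212,.04),RY);print(w2rk(tool()[:3,3]),ctrl.get_obs()['wrist_force'])
```

```text
pos [0.5999 0.3649 0.1579] yaw -4.3 | turn [ 0.1 -0.3 -0.9] shift [ 0.1179 -0.0034  0.0024] open 0.333 t 41.45
[0.00151171 0.21367502 0.15794387] [-0.3226053  -0.37897169 -0.36218783]
```

Emit:
carry_out --motion '[0,0,-0.9,0.01,-0.003,0,1,0,0,0,0.03,0,0,1,0,0,0,0.04,0,0,1,0,0,0,0.025,0,0,1,0,0,0,0,0,0,1]'

```text
time_s: 41.95
eef_pos: [0.5967, 0.3632, 0.0489]
eef_rot: [0.479, 0.52, 0.482, -0.518]
wrist_force: [-0.8, -1.3, 0.5]
opening: -0.002
```

Run:
```python
from h import *
err(*rk2w(0,.212,.035),RY);print(w2rk(tool()[:3,3]),ctrl.get_obs()['wrist_force'])
im,K,P=shot('scene'); cv2.imwrite('pics/s9.png',cv2.resize(im[220:450,220:520],None,fx=2,fy=2))
```

```text
pos [0.5967 0.3632 0.0489] yaw -4.4 | turn [ 0.  -0.3  0.1] shift [ 0.0139  0.0016 -0.0002] open -0.002 t 41.95
[-0.00156904  0.21168797  0.04890608] [-0.83683238 -1.33819969  0.54101146]
```

View pics/s9.png

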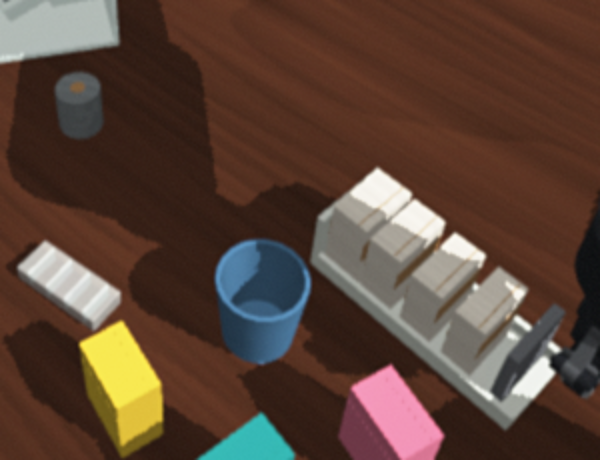

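All four cartons are upright in the rack and the fingers are behind the stop. Pushing it in.

Emit:
carry_out --motion '[0,0,0,0.012,0.001,0,1,0,0,0,0,0,0.012,1,0,0,0,0,0,0.012,1,0,0,0,0,0,0.012,1,0,0,0,0,0,0.01,1,0,0,0,0,0,0.008,1,0,0,0,0,0,0,1]'

```text
time_s: 42.7
eef_pos: [0.5975, 0.3048, 0.0436]
eef_rot: [0.479, 0.524, 0.481, -0.515]
wrist_force: [0.1, 0.3, -0.4]
opening: 0.002
```

Run:
```python
from h import *
err(*rk2w(0,.139,.035),RY);print(w2rk(tool()[:3,3]),ctrl.get_obs()['wrist_force'])
```

```text
pos [0.5975 0.3048 0.0436] yaw -4.5 | turn [-0.1 -0.6 -0.4] shift [ 0.0085 -0.0038  0.0147] open 0.002 t 42.7
[0.00373071 0.15357367 0.04364386] [ 0.10443931  0.25059806 -0.38046574]
```

Emit:
carry_out --motion '[0,0,0,0.006,-0.004,0.006,1,0,0,0,0,0,0.005,1,0,0,0,0,0,0.003,1]'

```text
time_s: 43.0
eef_pos: [0.5937, 0.2925, 0.0388]
eef_rot: [0.479, 0.526, 0.481, -0.513]
wrist_force: [1.5, 14.8, -1.1]
opening: -0.004
```

Run:
```python
from h import *
err(*rk2w(0,.139,.035),RY);print(w2rk(tool()[:3,3]),ctrl.get_obs()['wrist_force'])
```

```text
pos [0.5937 0.2925 0.0388] yaw -4.5 | turn [-0.1 -0.9 -0.6] shift [ 0.0037 -0.001   0.002 ] open -0.004 t 43.0
[0.00091168 0.14093973 0.03878328] [ 1.46282983 14.81173556 -1.13454354]
```

Contact force is 15 N at a stop value of about 0.119 m (cartons total 0.118), so the row is snug. Retracting to check.

Emit:
carry_out --motion '[0,0,0,0,0,-0.01,1,0,0,0,0,0,-0.03,1,0,0,0,-0.04,0,-0.02,1,0,0,0,-0.045,0,0,1,0,0,0,-0.045,-0.04,0,1,0,0,0,-0.02,-0.045,0,1,0,0,0,0,-0.045,0,1,0,0,0,0,-0.04,0,1,0,0,0,0,0,0,1]'

```text
time_s: 43.9
eef_pos: [0.4288, 0.3648, 0.1835]
eef_rot: [0.48, 0.522, 0.48, -0.516]
wrist_force: [0.4, -0.8, 0.0]
opening: -0.0
```

Run:
```python
from h import *
np.set_printoptions(precision=3,suppress=True)
for cam in ['top','scene']:
    im,K,P=shot(cam,'fin_'+cam+'.png')
    for n in ['stop_face','dispenser1','cup','pill_case','tin','tweezers','bandage','carton1']:
        for r in ctrl.landmark_of(cam,n)[:7]:
            X=w(P,r['point'])
            if r['conf']>.4: print(cam,n,round(r['conf'],2),X,w2rk(X) if n in('carton1','stop_face') else w2bin(X) if n[0]=='d' else '')
cv2.imwrite('pics/fin1.png',cv2.resize(cv2.imread('pics/fin_scene.png')[60:480,100:540],None,fx=1.4,fy=1.4))
a=cv2.imread('pics/fin_top.png')[150:370,160:540]; cv2.imwrite('pics/fin2.png',cv2.resize(a,None,fx=2,fy=2))
```

```text
top stop_face 0.46 [0.591 0.273 0.005] [-0.     0.122  0.005]
top cup 0.77 [0.699 0.153 0.004] 
top pill_case 0.73 [ 0.774  0.009 -0.003] 
top tin 0.65 [ 0.41  -0.219  0.   ] 
top tweezers 0.43 [0.377 0.301 0.002] 
top bandage 0.83 [ 0.645 -0.122  0.001] 
top carton1 0.75 [0.581 0.171 0.006] [-0.003  0.019  0.006]
top carton1 0.64 [0.596 0.227 0.009] [0.008 0.076 0.009]
top carton1 0.6 [0.719 0.286 0.003] [0.126 0.144 0.003]
top carton1 0.59 [0.586 0.205 0.006] [-0.     0.053  0.006]
top carton1 0.58 [ 0.812  0.231 -0.001] [ 0.224  0.097 -0.001]
top carton1 0.55 [0.822 0.124 0.   ] [ 0.241 -0.009  0.   ]
top carton1 0.53 [0.595 0.256 0.001] [0.005 0.104 0.001]
scene stop_face 0.57 [0.59  0.269 0.01 ] [-0.001  0.117  0.01 ]
scene pill_case 0.85 [0.778 0.008 0.005] 
scene tin 0.8 [ 0.41  -0.221 -0.001] 
scene tweezers 0.66 [ 0.374  0.3   -0.002] 
scene bandage 0.85 [ 0.643 -0.125  0.004] 
scene carton1 0.95 [0.589 0.258 0.006] [-0.001  0.106  0.006]
scene carton1 0.9 [0.715 0.282 0.003] [0.122 0.14  0.003]
scene carton1 0.88 [0.817 0.128 0.001] [ 0.236 -0.006  0.001]
scene carton1 0.88 [0.81 0.23 0.  ] [0.221 0.095 0.   ]
scene carton1 0.79 [0.585 0.167 0.01 ] [0.002 0.016 0.01 ]
scene carton1 0.73 [0.588 0.2   0.006] [0.002 0.049 0.006]
scene carton1 0.73 [0.591 0.272 0.008] [-0.001  0.12   0.008]
```

View pics/fin1.png

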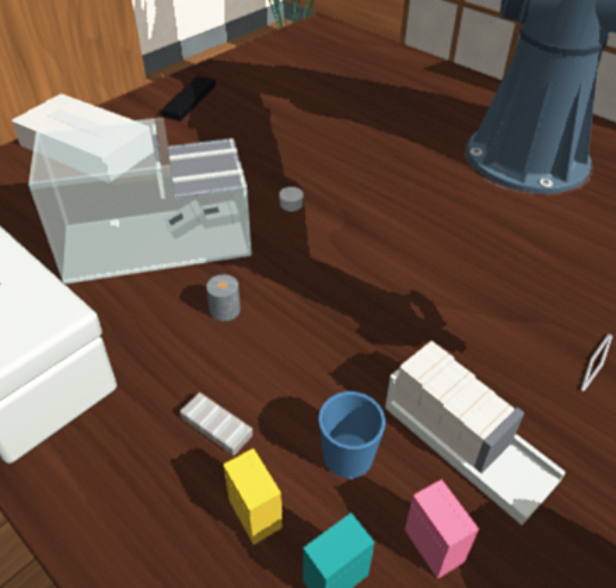

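View pics/fin2.png

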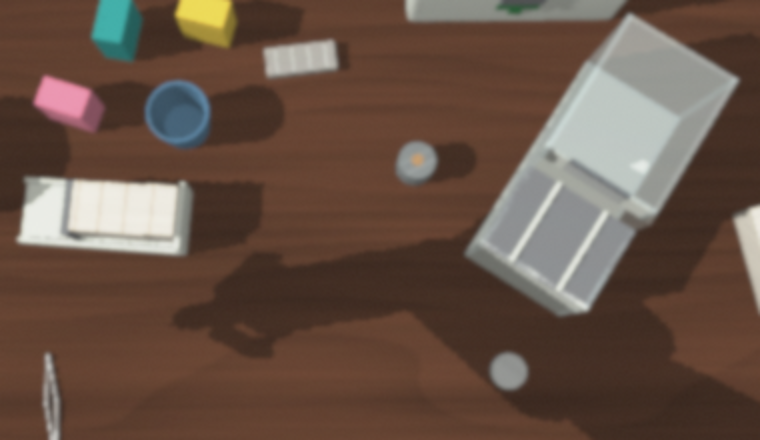

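Run:
```python
from h import *
print(ctrl.get_obs()['time_s']); print(ctrl.hand_in())
```

```text
44.8
the job is handed in; nothing more can be done
None
```

I handed the job in at 44.8 s, with both dispensers in the recycling box and all four cartons packed in the rack. No verdict is reported.

**Dispensers:** I found two on the table and pushed each through the flap with the closed fingers. The last pictures show both inside the box, one leaning on the other, and the ledge clear. The flap looks shut, but I did not measure its angle or check that the dispensers had fully settled. No third dispenser showed in any picture.

**Cartons:** I drew the stop back to about 0.166 m and placed the cartons in the order 3, 2, 4, 1 from the end wall. I then pushed the stop in until it met about 15 N. That left it at about 0.119 m by arm position, against 0.118 m of carton thickness. The cameras read the stop at 0.117 and 0.122 m.

In the final pictures the cartons stand upright in one row with no gap visible. Camera readings put them within 8 mm of mid-channel, except that the top camera read one carton's place about 5 mm off along the row, which I put down to detector error.

**Other things:** The pill case, tin, tweezers and bandage were still at their starting places in both cameras, within a few millimetres. The cup was reported there by the top camera only; the scene camera's detector missed it, though it shows in the picture. I did not touch the coloured look-alikes.

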